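# Hang a parts bin on a louvered rail and slide it home

### The arm

A 6-joint arm with a two-finger parallel gripper is mounted at the origin on a cart in front of the work surface, level with it; the furniture and walls round the work are solid. World frame = base frame: x ahead of the robot, y to its left, z up, the work surface at z = 0. Lengths are in m, angles in rad, forces in N, time in s.
With the tool pointing down it reaches from about 0.425 to 0.95 m from the base axis. Payload 3.5 kg.
Tool frame: the origin (TCP) lies on the centre line of the jaws, within the pads' length; the fingertips stand 11 mm ahead of it and the grasp point (between the pads) lies 8 mm behind it; x points along the fingers, y is the direction in which the jaws open and shut, and the axes are right-handed (so a half turn about x gives the same grasp; the last joint's range is limited). The gripper opens to 85 mm and grips with 20 to 120 N. Pads are 22 mm wide; open, the fingers measure 114 mm over their backs; the gripper's body (76 mm by 85 mm) begins 54 mm behind the grasp point. The pads swing forward as they close: fully open they stand 13 mm farther back than shut.
Start: joints at [-1.269, 0.286, 1.577, -0, 1.279, -0.15], TCP at [0.295, -0.607, 0.242] pointing down, gripper open.
Joint ranges: [-2.77, 2.77], [-0.9, 2.22], [0.21, 2.48], [-1.53, 4.67], [0.24, 2.81], [-2.84, 2.84]. Speed limits (rad/s): [2.79, 2.79, 3.14, 3.14, 3.14, 3.14].

### API

Orientations are given as a unit quaternion [x, y, z, w].
In Python, from plant import ctrl gives the robot as it stands. The module is installed in compiled form; this text tells all that it offers.
- The arm moves only by the tool drive_tool, never from a script. Its argument "series" is a list of rows, each a list of 2 entries, a list of its own where there are three numbers: the shift along the tool's x, y, z in units of 50 mm (1.0 is 50 mm), then the turn, a rotation vector about the tool's x, y, z in degrees. A call has 1 to 5 rows; each row shifts and turns the pose as measured when the row begins, along the tool's axes as they then stand; what a row does not reach is not made up. A row lasts 1/10 s, in which the tool goes at most 50 mm and 8.59 degrees, less where a joint would pass 70% of its speed; a pose out of reach is approached as far as the arm can. A call is refused whole if a number of a shift passes 1 or a number of a turn 8.59, either way. A call with a gripper value outside its range is refused whole. "grip" is the gripper's target within -1 to 1 (fully open at 1, half-way at 0, shut at -1), set as the call begins (left out, the last holds). The fingers move at their own pace and stop on an object; "newtons" is the grip in N (left out, the last holds). Time passes only in rows, so rows that do not move let the fingers close. It gives the time, the measured TCP pose, the force and the opening at its end, in the units of the state.
- ctrl.get_state(): the state, without advancing time (a new reading comes with each control period).
- ctrl.read_camera(name): name is "scene" or "top" or "wrist"; returns a dict with "img" (400x640x3 uint8, red, green, blue), "camera_matrix" (3x3 intrinsics, pixels), "R" (3x3) and "t" (3): a world point X has camera coordinates R X + t. Camera axes: x right, y down, z forward; pixel columns grow to the right and rows downward; lengths in m; the calibration is good to about 2 mm. A picture is of the moment at which its call begins. There is no depth.
- ctrl.sign_off(): hands the job in, once; it reports no verdict.
The state is a dict: "time": time; "qpos": joint angles; "dq": joint speeds; "joint_efforts": joint torques, N m; "eef_pos": TCP position; "tcp_rot": TCP orientation; "contact_force": force on the tool from outside, world axes, zero at the start; "wrist_torque": the same for the moment, N m; "opening": opening from 0.0 (shut) to 1.0 (fully open).
Only numpy, scipy, OpenCV 4.12 (cv2) and the standard library are available. Lean on these libraries where they do the work, as an engineer would, in place of code of your own. Each camera call takes 0.05 s, during which the arm holds its last target.

### The job

Pick up the narrow parts bin with its two fittings inside and hang it gently by its rear lip on the top rail of the louvered panel, in the free stretch between the rubber-tipped end stop and the wide bin and a couple of centimetres or more short of the stop. Then, with the lip still hooked, slide it along the rail until it bears firmly against the stop, press it there for a moment without forcing it (some 6 to 12 N, never over 20 N), and leave it hanging level and touching the stop. Keep the fittings in the bin, and do not shift the wide bin or the other things lying about.

Things in the scene. Friction and masses are not known exactly. Their poses are not given: they have to be found in the camera images.
- bin_grip (a point): Grip point of the narrow grey parts bin: centre in plan, 35 mm above its underside. Bin 105 (x) x 54 (y, outside) mm, 60 high at the back, open top, 3 mm walls, about 0.25 kg. The parallel side walls are 55 mm high (20 above this point) from the back to 30 mm in front of this point, then slope to a 30 mm front. Own +x points to the back, where the lip is; z up.
- bin_lip (a point): Middle of the underside of the narrow bin's rear lip, the line that will rest on the rail: 56 mm behind (+x) and 25 mm above bin_grip, 60 mm above the underside; same axes. The lip is a downward-open channel across the bin's width: 7 mm clear at the top, flared to 13 mm at the mouth, its tongue reaching 15 mm below this point.
- rail_mid (a point): Middle of the top edge of the fixed louvered panel's upper rail, 110 mm above the surface: an upright strip 4 mm thick, along own y, 180 mm to either side. +x points through the panel to its back; the bin hangs on the -x side, toward the robot. Behind the strip is a gap 18 mm wide, 20 deep. A hung bin has bin_lip on this edge, axes parallel; its back leans on a second rail 42 mm lower.
- stop: Fixed dark steel end stop over the rail near its left or right end, 20 mm wide, up to 16 mm above and 28 mm in front of the rail. Origin: its middle, on the rail's top edge; axes as the rail's. A bolt through it along y has a rubber pad (pad_left, pad_right; gives 1 to 2 mm) on each end; by its setting, not measured, bin_lip is 39 to 55 mm from the origin along y when the bin bears on the pad.
- wide_bin: A wider bin of the same make, 90 mm wide (y), 105 mm long, already hanging loose on the rail near the other end. Origin at the middle of the underside of its lip, so on the rail's top edge; axes as the rail's. Not to be shifted.
- valve: White plastic stopcock, 28 x 44 x 13 mm, lying loose in the narrow bin; origin at the centre of its underside.
- clamp: White plastic tube clamp, 11 x 40 x 18 mm, lying loose in the narrow bin; origin at the centre of its underside.
- small_cap: Green round vessel cap, 87 mm across, 23 mm high, loose on the surface; origin under its centre. Not to be shifted.
- near_cap: Another such green cap, 87 mm across, 23 mm high, by the right end of the panel. Not to be shifted.
- loose_valve: White stopcock, 28 x 44 x 13 mm, loose on the surface. Not to be shifted.
- brick: Black power adapter, 36 x 62 x 34 mm, loose on the surface. Not to be shifted.

How it is judged:
By the outcome, as a careful person would: the job done as asked, in the order asked, and still so for the second after the job is handed in, with the robot touching nothing.
It also fails if it takes over 67 s, if anything falls off the work surface, if the arm or the gripper's body presses on something with over 40 N, if the wrist force passes 120 N, or if a joint passes its speed limit or range.

## Working session

There is one attempt and no reset: what is moved stays moved. The work goes in short steps, Python scripts to look and compute and a tool call to move; the robot and the scene stay as the last step left them, time stands still between calls to the robot, and variables do not carry over. Pictures are saved under pics/ and viewed, and the job is handed in when it is done.

Besides the shell and the picture viewer there is one more tool, called after "Request:" as name(argument=value, ...) on one line, values as JSON. drive_tool: Moves the arm, as the interface text tells. Its arguments: {"type":"object","properties":{"series":{"type":"array"},"grip":{"type":"number"},"newtons":{"type":"number"}},"required":["series"]}

```bash
mkdir -p pics
cat > h.py <<'E'
import numpy as np, cv2
from plant import ctrl
from scipy.spatial.transform import Rotation as Ro
def cam(n,save=None):
    c=ctrl.read_camera(n)
    if save: cv2.imwrite('pics/'+save,c['img'][:,:,::-1])
    return c
def ray(c,u,v):
    K=np.array(c['camera_matrix']);R=np.array(c['R']);t=np.array(c['t']).ravel()
    d=R.T@np.linalg.inv(K)@np.array([u,v,1.]);return -R.T@t,d/np.linalg.norm(d)
def onz(c,u,v,z):
    o,d=ray(c,u,v);return o+d*(z-o[2])/d[2]
def proj(c,X):
    p=np.array(c['camera_matrix'])@(np.array(c['R'])@np.array(X)+np.array(c['t']).ravel());return p[:2]/p[2]
def tri(c1,p1,c2,p2):
    o1,d1=ray(c1,*p1);o2,d2=ray(c2,*p2)
    s=np.linalg.lstsq(np.c_[d1,-d2],o2-o1,rcond=None)[0]
    a=o1+s[0]*d1;b=o2+s[1]*d2;return (a+b)/2,np.linalg.norm(a-b)
E
python3 - <<'E'
from h import *
import pickle
d={}
for n in['scene','top','wrist']: d[n]=cam(n,n+'0.png'); c=d[n]; print(n,ray(c,320,200),np.array(c['camera_matrix'])[0,0])
pickle.dump(d,open('c0.pkl','wb'))
s=ctrl.get_state();print(s)
print(Ro.from_quat(s['tcp_rot']).as_matrix())
E
```

```text
scene (array([-0.2211288 , -0.59965034,  0.55319859]), array([ 0.77794719,  0.36290092, -0.51293382])) 462.49667368697015
top (array([ 0.27216875, -0.23049615,  1.18050099]), array([ 0.2123956 ,  0.00185452, -0.97718201])) 500.67599564066904
wrist (array([ 0.35507106, -0.57724174,  0.37194493]), array([-0.2357691 , -0.12655896, -0.96353296])) 314.0124371339635
{'time': 0.15, 'qpos': array([-1.26899654e+00,  2.86991793e-01,  1.57781144e+00,  1.20005940e-05,
        1.27861369e+00, -1.49964764e-01]), 'dq': array([ 0.00188864, -0.00368992, -0.00531773, -0.0003117 ,  0.00166169,
       -0.00017543]), 'joint_efforts': array([-8.22576703e-05, -4.06603432e+01, -2.93142486e+01, -2.08960382e-04,
        3.99281693e-03, -7.57771659e-06]), 'eef_pos': array([ 0.29457968, -0.60679375,  0.24126102]), 'tcp_rot': array([-0.68909919, -0.15901026,  0.68918892, -0.15772341]), 'contact_force': array([ 0.09593787, -0.15036488, -0.27772638]), 'wrist_torque': array([-0.02751602, -0.01877314,  0.03258794]), 'opening': 1.0031441794291065}
[[-5.31270686e-04  4.36550145e-01 -8.99679770e-01]
 [ 1.74523071e-03 -8.99678122e-01 -4.36550376e-01]
 [-9.99998336e-01 -1.80207518e-03 -2.83908106e-04]]
```

View pics/scene0.png

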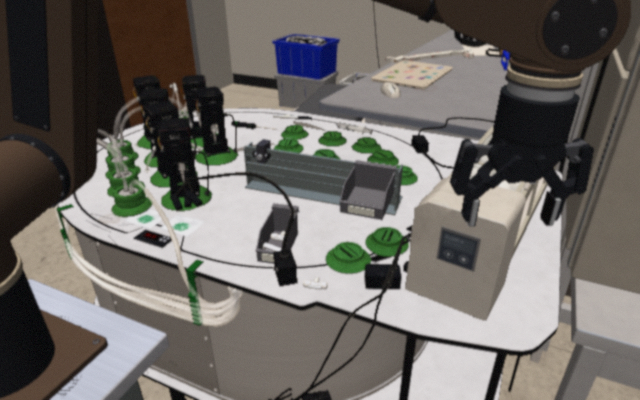

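View pics/top0.png

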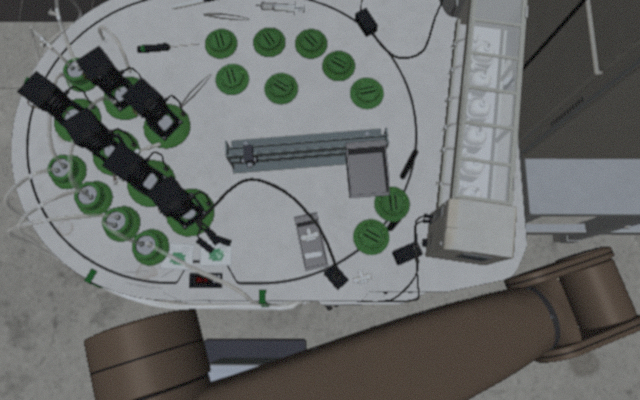

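View pics/wrist0.png

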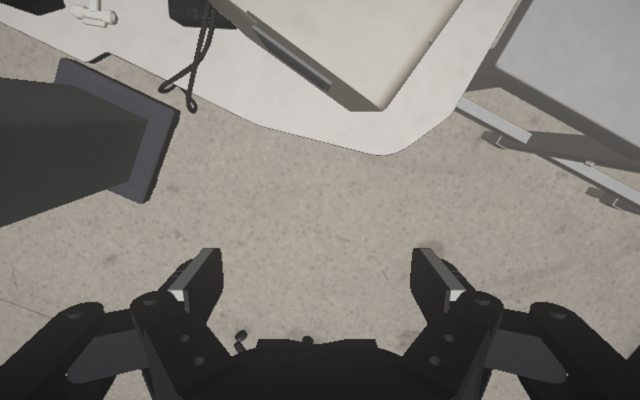

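The scene view shows the panel around (320,175), the stop at (262,150), the wide bin at (370,190), the narrow bin at (278,233) and the brick at (286,268). The top view has the stop at (248,155), the narrow bin at (312,242) and the brick at (336,275). I'll zoom in to measure them.

Run:
```python
import pickle,cv2
d=pickle.load(open('c0.pkl','rb'))
def z(n,x0,y0,w,h,f,o):
    im=d[n]['img'][y0:y0+h,x0:x0+w,::-1].copy();cv2.imwrite('pics/'+o,cv2.resize(im,None,fx=f,fy=f,interpolation=cv2.INTER_CUBIC))
z('top',215,115,200,90,4,'zt1.png');z('top',270,200,130,100,5,'zt2.png')
z('scene',230,130,190,90,4,'zs1.png');z('scene',240,190,110,110,5,'zs2.png')
```

```text
(no output)
```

View pics/zt1.png

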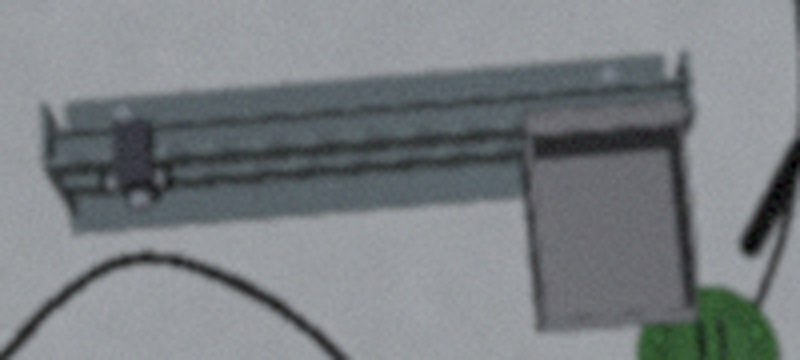

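View pics/zt2.png

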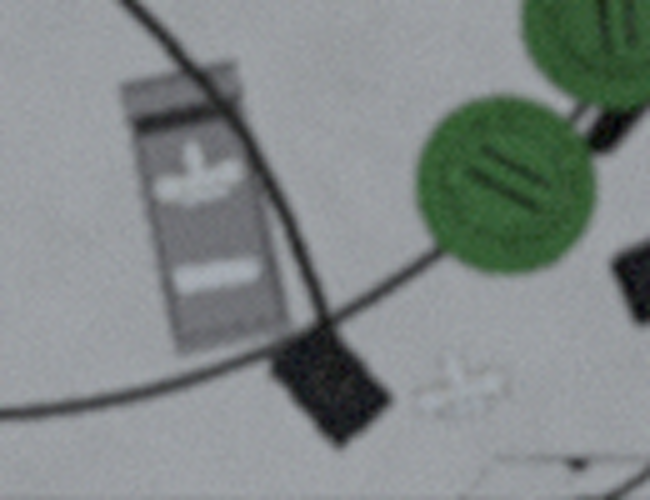

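View pics/zs1.png

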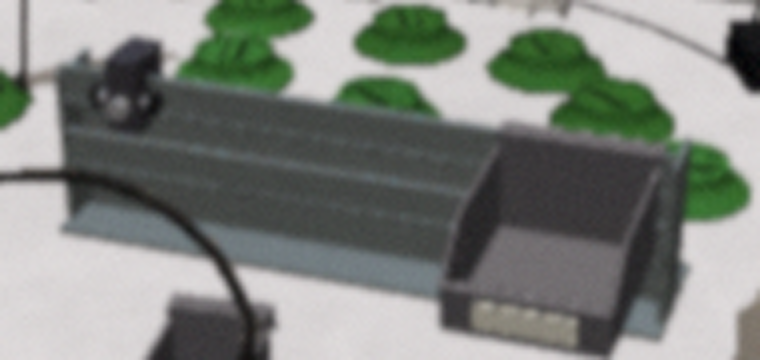

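View pics/zs2.png

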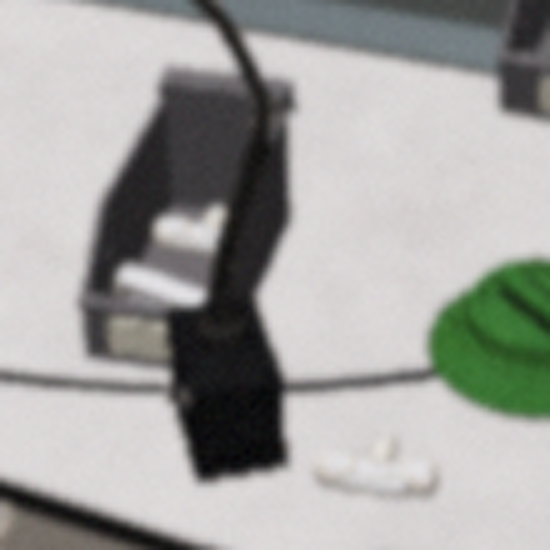

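Run:
```python
from h import *
import pickle
d=pickle.load(open('c0.pkl','rb'));T=d['top'];S=d['scene']
def t2(x,y):return (270+x/5,200+y/5)
def t1(x,y):return (215+x/4,115+y/4)
def s1(x,y):return (230+x/4,130+y/4)
def s2(x,y):return (240+x/5,190+y/5)
np.set_printoptions(precision=4,suppress=True)
L=onz(T,*t2(122,83),.062);Rr=onz(T,*t2(236,62),.062);print('lip',L,Rr,np.linalg.norm(L-Rr))
A=onz(T,*t2(180,353),.03);B=onz(T,*t2(287,322),.03);print('front',A,B,np.linalg.norm(A-B), 'len',np.linalg.norm((L+Rr-A-B)/2))
print('tri lip',tri(T,t2(122,83),S,s2(165,70)),tri(T,t2(236,62),S,s2(297,95)))
# rail: upper rail ends; wide bin lip corners
print('wide lip rear',[onz(T,*t1(*p),.112) for p in((527,118),(688,98))])
print('wide front',[onz(T,*t1(*p),.08) for p in((538,332),(694,318))])
print('panel ends',[onz(T,*t1(*p),.11) for p in((50,155),(688,85),(62,172),(690,130))])
print('stop',[onz(T,*t1(*p),.126) for p in((112,120),(152,118),(112,180),(155,180))])
print('stop s',tri(T,t1(132,122),S,s1(138,45)))
# cable heights
g=cv2.cvtColor(S['img'],cv2.COLOR_RGB2GRAY)
for p in [(20,345),(80,280),(150,258),(220,275),(300,320)]:
    u=t1(*p);print('cable',u,[(z,proj(S,onz(T,*u,z)).round(0).tolist(),int(g[tuple(proj(S,onz(T,*u,z)).round().astype(int)[::-1])])) for z in np.arange(0,.3,.03)])
for p in [(140,15),(200,75),(250,145),(300,240),(322,310)]:
    u=t2(*p);print('cable',u,onz(T,*u,.1),[(round(z,2),proj(S,onz(T,*u,z)).round(0).tolist(),int(g[tuple(proj(S,onz(T,*u,z)).round().astype(int)[::-1])])) for z in np.arange(0,.3,.03)])
print('brick',[onz(T,*t2(*p),.034) for p in((272,365),(325,322),(390,400),(340,447))])
```

```text
lip [ 0.4766 -0.1704  0.062 ] [ 0.4864 -0.2221  0.062 ] 0.05264555046135929
front [ 0.3574 -0.1969  0.03  ] [ 0.3716 -0.2457  0.03  ] 0.0508356591714116 len 0.12384218758713576
tri lip (array([ 0.4765, -0.1689,  0.0579]), np.float64(0.0029761640509480846)) (array([ 0.4883, -0.2221,  0.0525]), np.float64(0.00012067961969307576))
wide lip rear [array([ 0.6317, -0.2879,  0.112 ]), array([ 0.6437, -0.3783,  0.112 ])]
wide front [array([ 0.5162, -0.2948,  0.08  ]), array([ 0.5245, -0.3827,  0.08  ])]
panel ends [array([ 0.6101, -0.0213,  0.11  ]), array([ 0.6521, -0.3788,  0.11  ]), array([ 0.6002, -0.0285,  0.11  ]), array([ 0.6256, -0.3792,  0.11  ])]
stop [array([ 0.6253, -0.0579,  0.126 ]), array([ 0.6265, -0.08  ,  0.126 ]), array([ 0.5908, -0.0591,  0.126 ]), array([ 0.5908, -0.0828,  0.126 ])]
stop s (array([ 0.6246, -0.0662,  0.1207]), np.float64(0.004733207028402651))
cable (220.0, 201.25) [(np.float64(0.0), [218.0, 199.0], 213), (np.float64(0.03), [217.0, 189.0], 217), (np.float64(0.06), [216.0, 179.0], 209), (np.float64(0.09), [215.0, 169.0], 213), (np.float64(0.12), [214.0, 15
[... 3623 characters left out ...]
284.0, 162.0], 70), (np.float64(0.24), [281.0, 146.0], 70), (np.float64(0.27), [279.0, 130.0], 210)]
cable (334.4, 262.0) [ 0.3708 -0.2598  0.1   ] [(np.float64(0.0), [293.0, 265.0], 18), (np.float64(0.03), [291.0, 253.0], 71), (np.float64(0.06), [290.0, 240.0], 37), (np.float64(0.09), [288.0, 227.0], 26), (np.float64(0.12), [286.0, 214.0], 57), (np.float64(0.15), [284.0, 200.0], 204), (np.float64(0.18), [282.0, 185.0], 88), (np.float64(0.21), [280.0, 169.0], 76), (np.float64(0.24), [278.0, 153.0], 68), (np.float64(0.27), [276.0, 136.0], 219)]
brick [array([ 0.3518, -0.2388,  0.034 ]), array([ 0.3713, -0.263 ,  0.034 ]), array([ 0.3363, -0.2923,  0.034 ]), array([ 0.3153, -0.2695,  0.034 ])]
```

```bash
cat >> h.py <<'E'
np.set_printoptions(precision=4,suppress=True)
def go(target,bx=None):
    """print shift in units to world target pos"""
    s=ctrl.get_state();R=Ro.from_quat(s['tcp_rot']).as_matrix();p=np.array(s['eef_pos'])
    print('t',s['time'],'p',p,'yaw y',np.degrees(np.arctan2(R[1,1],R[0,1])),'xdown',R[:,0],'F',s['contact_force'],'op',s['opening'])
    print('units',R.T@(np.array(target)-p)/.05)
E
python3 - <<'E'
from h import *
import pickle
d=pickle.load(open('c0.pkl','rb'));T=d['top'];S=d['scene']
im=np.vstack([T['img'][150:280,380:540,::-1]]);cv2.imwrite('pics/zbox.png',cv2.resize(im,None,fx=4,fy=4))
print(tri(T,(432,240),S,(420,172)),tri(T,(508,240),S,(530,150)))
W=d['wrist']
go([.42,-.21,.4])
E
```

```text
(array([ 0.4075, -0.4589,  0.2232]), np.float64(0.030521574977553135)) (array([ 0.3986, -0.5926,  0.286 ]), np.float64(0.04985514585740942))
t 0.15 p [ 0.2946 -0.6068  0.2413] yaw y -64.11598176334003 xdown [-0.0005  0.0017 -1.    ] F [ 0.0959 -0.1504 -0.2777] op 1.0031441794291065
units [-3.1623 -6.0504 -5.7221]
```

View pics/zbox.png

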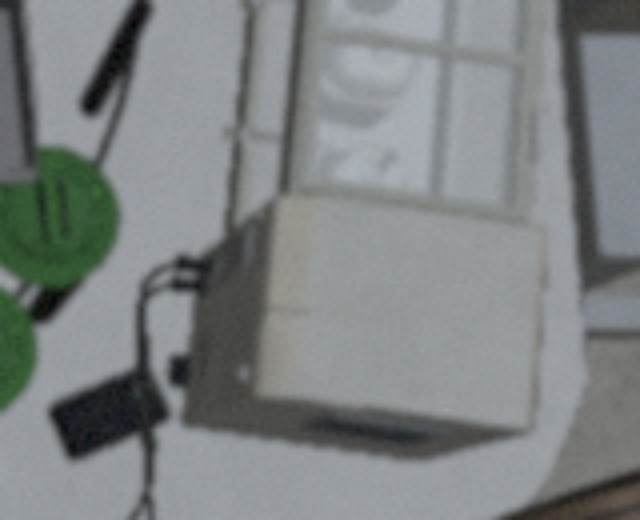

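The beige box spans about columns 430–515 and is roughly 0.22 m high. I'll raise the tool first, then cross.

Request:
drive_tool(series=[[[-1,0,0],[0,0,0]],[[-1,0,0],[0,0,0]],[[-1,0,0],[0,0,0]],[[-0.5,-0.5,-0.5],[0,0,0]],[[0,-0.7,-0.7],[0,0,0]]], grip=1, newtons=50)

```text
time: 0.65
eef_pos: [0.3202, -0.528, 0.4148]
tcp_rot: [-0.689, -0.162, 0.69, -0.15]
contact_force: [1.0, 0.1, 1.0]
opening: 0.999
```

Request:
drive_tool(series=[[[0,-0.7,-0.7],[2.8,0,0]],[[0,-0.7,-0.7],[2.8,0,0]],[[0,-0.7,-0.7],[2.8,0,0]],[[0,-0.7,-0.6],[2.8,0,0]],[[0,-0.7,-0.5],[2.8,0,0]]])

```text
time: 1.15
eef_pos: [0.4123, -0.3016, 0.4187]
tcp_rot: [-0.704, -0.071, 0.704, -0.061]
contact_force: [0.5, 0.5, 0.3]
opening: 1.004
```

Run:
```python
from h import *
go([.42,-.21,.35])
```

```text
t 1.15 p [ 0.4123 -0.3016  0.4187] yaw y -79.27040976489197 xdown [-0.0027  0.0139 -0.9999] F [0.5074 0.4886 0.3121] op 1.0040712090554718
units [ 1.3982 -1.7519 -0.492 ]
```

Request:
drive_tool(series=[[[0.4,-0.9,-0.3],[0,0,0]],[[0.4,-0.85,-0.2],[0,0,0]],[[0,0,0],[0,0,0]],[[0,0,0],[0,0,0]]])

```text
time: 1.55
eef_pos: [0.421, -0.2052, 0.3797]
tcp_rot: [0.704, 0.074, -0.704, 0.064]
contact_force: [-0.9, -0.4, -0.6]
opening: 0.997
```

Run:
```python
from h import *
import pickle
go([.42,-.21,.35])
d={n:cam(n,n+'1.png') for n in('wrist','scene','top')};pickle.dump(d,open('c1.pkl','wb'))
print(ray(d['wrist'],320,200))
```

```text
t 1.55 p [ 0.421  -0.2052  0.3797] yaw y -78.86723104849769 xdown [-0.0013  0.0141 -0.9999] F [-0.8622 -0.3559 -0.6139] op 0.9973800254402829
units [0.5931 0.099  0.0388]
(array([ 0.4871, -0.1937,  0.5107]), array([-0.2612, -0.0506, -0.964 ]))
```

View pics/wrist1.png

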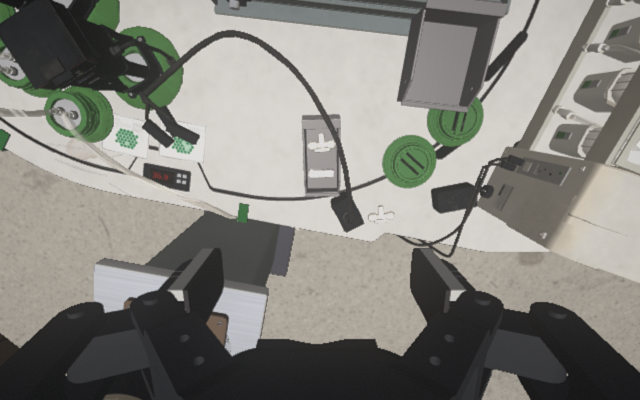

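The wrist view shows the bin at columns 303–341, rows 115–195. The cable passes its right rear corner near (335,125) and the brick is at (346,213). I'll zoom in and triangulate.

Run:
```python
from h import *
import pickle
d=pickle.load(open('c1.pkl','rb'));W=d['wrist']
cv2.imwrite('pics/zw1.png',cv2.resize(W['img'][100:240,280:400,::-1],None,fx=4,fy=4,interpolation=cv2.INTER_CUBIC))
T=d['top'];print(np.abs(T['img'][200:300,280:340].astype(int)).mean())
cv2.imwrite('pics/zt3.png',cv2.resize(T['img'][130:300,200:400,::-1],None,fx=3.5,fy=3.5,interpolation=cv2.INTER_CUBIC))
```

```text
111.53833333333333
```

View pics/zw1.png

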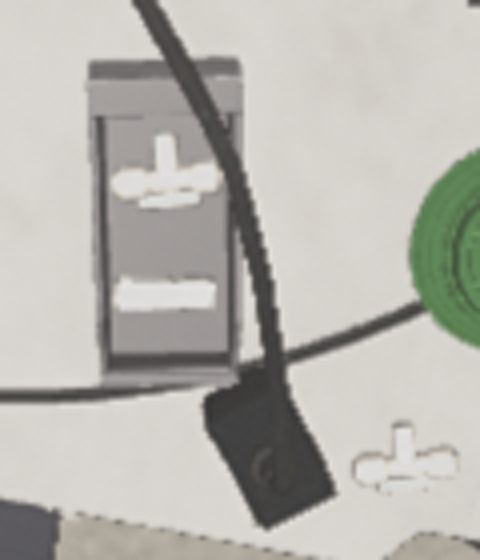

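View pics/zt3.png

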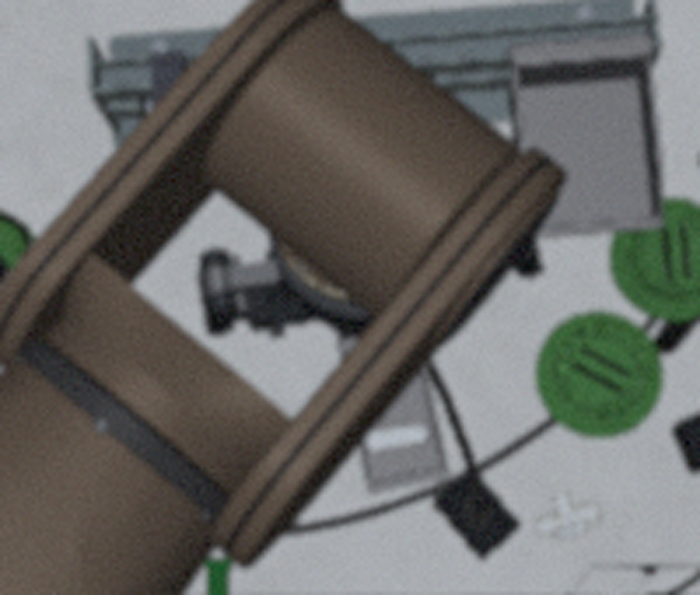

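Run:
```python
from h import *
import pickle
d=pickle.load(open('c1.pkl','rb'));W=d['wrist'];T=pickle.load(open('c0.pkl','rb'))['top']
w=lambda x,y:(280+x/4,100+y/4)
poly=np.array([(270+x/5,200+y/5) for x,y in [(140,15),(200,75),(230,110),(250,145),(280,200),(300,240),(322,310)]])
pl=np.array([np.interp(np.linspace(0,6,400),range(7),poly[:,i]) for i in(0,1)]).T
for p in [(150,10),(190,75),(225,145),(245,200),(265,290),(280,370)]:
    b=min(((np.linalg.norm(pl-proj(T,onz(W,*w(*p),z)),axis=1).min(),z) for z in np.arange(0,.2,.004)))
    print('cable',p,b,onz(W,*w(*p),b[1]))
L,Rr=onz(W,*w(89,62),.062),onz(W,*w(241,60),.062);print('lip',L,Rr,np.linalg.norm(L-Rr))
A,B=onz(W,*w(103,376),.03),onz(W,*w(238,376),.03);print('front',A,B,np.linalg.norm(A-B))
C,D=onz(W,*w(110,355),.003),onz(W,*w(230,355),.003);print('front inner floor',C,D)
ax=(L+Rr-A-B)/2;print('len',np.linalg.norm(ax[:2]),'yaw',np.degrees(np.arctan2(ax[1],ax[0])),'yaw lip',np.degrees(np.arctan2(*(L-Rr)[[0,1]]*[-1,1])))
print('valve',onz(W,*w(165,185),.013),'clamp',onz(W,*w(165,295),.018))
```

```text
cable (150, 10) (np.float64(0.05907750328230563), np.float64(0.056)) [ 0.5005 -0.1865  0.056 ]
cable (190, 75) (np.float64(0.11680553087854398), np.float64(0.06)) [ 0.4819 -0.2045  0.06  ]
cable (225, 145) (np.float64(0.03485294537818603), np.float64(0.064)) [ 0.4611 -0.2212  0.064 ]
cable (245, 200) (np.float64(0.05885524855517604), np.float64(0.04)) [ 0.4415 -0.2342  0.04  ]
cable (265, 290) (np.float64(0.010168729001410942), np.float64(0.08)) [ 0.4164 -0.2442  0.08  ]
cable (280, 370) (np.float64(0.04257833681194186), np.float64(0.12)) [ 0.3986 -0.2499  0.12  ]
lip [ 0.4794 -0.1693  0.062 ] [ 0.4902 -0.2206  0.062 ] 0.05244213302523818
front [ 0.362  -0.1949  0.03  ] [ 0.3726 -0.2471  0.03  ] 0.05329657991119394
front inner floor [ 0.3644 -0.1962  0.003 ] [ 0.3743 -0.245   0.003 ]
len 0.12036283398575927 yaw 12.498062992089164 yaw lip 11.927207139088043
valve [ 0.4385 -0.2045  0.013 ] clamp [ 0.3965 -0.213   0.018 ]
```

Request:
drive_tool(series=[[[0,0,0],[-1,0,0.8]],[[0.2,0,0],[0,0,0]],[[0,0,0],[0,0,0]]])

```text
time: 2.0
eef_pos: [0.4212, -0.2103, 0.3706]
tcp_rot: [0.704, 0.072, -0.702, 0.073]
contact_force: [-0.7, 0.1, -0.5]
opening: 0.998
```

Run:
```python
from h import *
go([.416,-.2105,.1])
```

```text
t 2.0 p [ 0.4212 -0.2103  0.3706] yaw y -78.22551573087006 xdown [ 0.0033 -0.0023 -1.    ] F [-0.7149  0.0979 -0.5176] op 0.9983305010642275
units [ 5.4118 -0.0329  0.1171]
```

Request:
drive_tool(series=[[[1,0,0.1],[0,0,0]],[[1,0,0],[0,0,0]],[[1,0,0],[0,0,0]],[[1,0,0],[0,0,0]],[[0.6,0,0],[0,0,0]]])

```text
time: 2.5
eef_pos: [0.4216, -0.2183, 0.1442]
tcp_rot: [0.709, 0.065, -0.698, 0.077]
contact_force: [0.4, 0.6, 0.1]
opening: 1.0
```

Request:
drive_tool(series=[[[0,0,0],[0,0,0]],[[0,0,0],[0,0,0]]])

```text
time: 2.7
eef_pos: [0.4188, -0.2169, 0.1395]
tcp_rot: [0.707, 0.068, -0.7, 0.074]
contact_force: [0.6, -0.4, 0.9]
opening: 0.999
```

Run:
```python
from h import *
import pickle
go([.416,-.2105,.029])
W=cam('wrist','wrist2.png');pickle.dump(W,open('w2.pkl','wb'))
```

```text
t 2.7 p [ 0.4188 -0.2169  0.1395] yaw y -78.51931507778312 xdown [ 0.0097 -0.0082 -0.9999] F [ 0.5607 -0.3717  0.8838] op 0.9991619412412297
units [ 2.2091 -0.1585  0.0475]
```

View pics/wrist2.png

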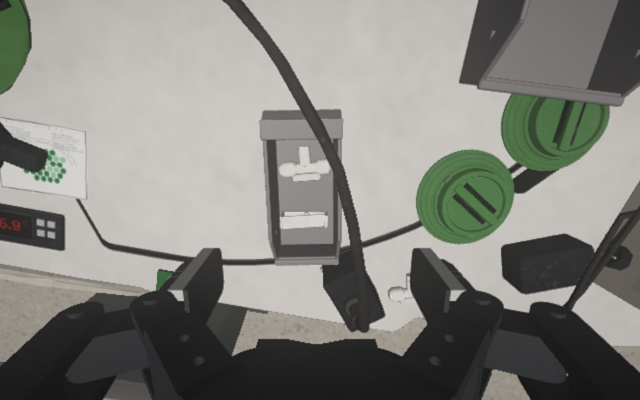

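The bin is at columns 261–342, rows 111–264, with the cable crossing its right rear corner near (318,120). I'll refine the pose and the cable height.

Run:
```python
from h import *
import pickle
W1=pickle.load(open('c1.pkl','rb'))['wrist'];W=pickle.load(open('w2.pkl','rb'))
w=lambda x,y:(280+x/4,100+y/4)
L,Rr=onz(W,261,112,.062),onz(W,342,111,.062);print('lip',L,Rr,np.linalg.norm(L-Rr))
A,B=onz(W,275,261,.03),onz(W,339,261,.03);print('front',A,B,np.linalg.norm(A-B))
ax=(L+Rr-A-B)/2;yaw=np.arctan2(ax[1],ax[0]);print('len',np.linalg.norm(ax[:2]),'yaw',np.degrees(yaw),'yaw lip',np.degrees(np.arctan2(*(L-Rr)[[0,1]]*[-1,1])))
u=np.array([np.cos(yaw),np.sin(yaw)]);print('centre',(A+B)[:2]/2+.0525*u,(L+Rr)[:2]/2-.065*u)
# cable across wrist views
poly=np.array([w(*p) for p in [(150,10),(190,75),(225,145),(245,200),(265,290),(280,370)]])
pl=np.array([np.interp(np.linspace(0,5,400),range(6),poly[:,i]) for i in(0,1)]).T
for p in [(285,65),(316,120),(337,170),(352,225),(360,265)]:
    b=min(((np.linalg.norm(pl-proj(W1,onz(W,*p,z)),axis=1).min(),z) for z in np.arange(0,.2,.002)))
    print('cable',p,b,onz(W,*p,b[1]))
```

```text
lip [ 0.4789 -0.1692  0.062 ] [ 0.4899 -0.2198  0.062 ] 0.0518717908696163
front [ 0.3618 -0.1943  0.03  ] [ 0.3722 -0.2468  0.03  ] 0.05360016361221328
len 0.12026136206193716 yaw 12.508166493541843 yaw lip 12.225192484800093
centre [ 0.4182 -0.2092] [ 0.4209 -0.2086]
cable (285, 65) (np.float64(1.0818746474515848), np.float64(0.15)) [ 0.4985 -0.1889  0.15  ]
cable (316, 120) (np.float64(0.07224861374124272), np.float64(0.094)) [ 0.4814 -0.2042  0.094 ]
cable (337, 170) (np.float64(0.11984411641187093), np.float64(0.198)) [ 0.4724 -0.2101  0.198 ]
cable (352, 225) (np.float64(0.31365153563476833), np.float64(0.0)) [ 0.3958 -0.2562  0.    ]
cable (360, 265) (np.float64(0.5438497147244618), np.float64(0.054)) [ 0.3832 -0.2587  0.054 ]
```

Request:
drive_tool(series=[[[0.5,-0.14,0.08],[-0.9,-0.4,-0.5]],[[0,0,0],[0,0,0]]])

```text
time: 2.95
eef_pos: [0.4164, -0.2134, 0.1192]
tcp_rot: [0.706, 0.074, -0.7, 0.079]
contact_force: [-0.1, 1.0, -1.1]
opening: 1.0
```

Run:
```python
from h import *
go([.4155,-.21,.029])
```

```text
t 2.95 p [ 0.4164 -0.2134  0.1192] yaw y -77.60958992776312 xdown [ 0.008  -0.0069 -0.9999] F [-0.0522  1.0306 -1.0919] op 1.0002196747753538
units [ 1.8038 -0.085   0.015 ]
```

Request:
drive_tool(series=[[[0.3,-0.07,0.02],[0,0,-0.4]],[[0.2,0,0],[0,0,-0.2]],[[0.2,0,0],[0,0,0]]])

```text
time: 3.25
eef_pos: [0.4198, -0.2141, 0.0898]
tcp_rot: [0.709, 0.073, -0.697, 0.079]
contact_force: [-0.4, -0.3, 0.6]
opening: 1.001
```

Request:
drive_tool(series=[[[0.2,0,0],[0,0,0]],[[0.2,0,0],[0,0,0]]])

```text
time: 3.45
eef_pos: [0.4208, -0.2148, 0.0689]
tcp_rot: [0.709, 0.073, -0.696, 0.079]
contact_force: [-1.1, 0.2, -0.8]
opening: 1.0
```

Request:
drive_tool(series=[[[0.2,0,0],[0,0,0]],[[0.2,0,0],[0,0,0]]])

```text
time: 3.65
eef_pos: [0.4211, -0.2149, 0.0469]
tcp_rot: [0.709, 0.073, -0.697, 0.079]
contact_force: [-0.0, -0.0, 1.0]
opening: 1.0
```

Run:
```python
from h import *
go([.4155,-.21,.029])
```

```text
t 3.65 p [ 0.4211 -0.2149  0.0469] yaw y -77.65231766198386 xdown [ 0.0187 -0.0067 -0.9998] F [-0.0134 -0.0439  0.9725] op 1.0004511704282855
units [ 0.3549 -0.1236  0.0952]
```

Request:
drive_tool(series=[[[0.2,-0.12,0.1],[0,-1.0,-0.4]],[[0.1,0,0],[0,0,0]],[[0,0,0],[0,0,0]]])

```text
time: 3.95
eef_pos: [0.4132, -0.2086, 0.028]
tcp_rot: [-0.701, -0.076, 0.705, -0.076]
contact_force: [-0.0, 0.3, -0.3]
opening: 0.999
```

Run:
```python
from h import *
go([.4155,-.21,.029])
W=cam('wrist','wrist3.png')
```

```text
t 3.95 p [ 0.4132 -0.2086  0.028 ] yaw y -77.64748283664055 xdown [-0.0052 -0.0003 -1.    ] F [-0.0267  0.2763 -0.331 ] op 0.99932184475402
units [-0.0205  0.0363 -0.0382]
```

View pics/wrist3.png

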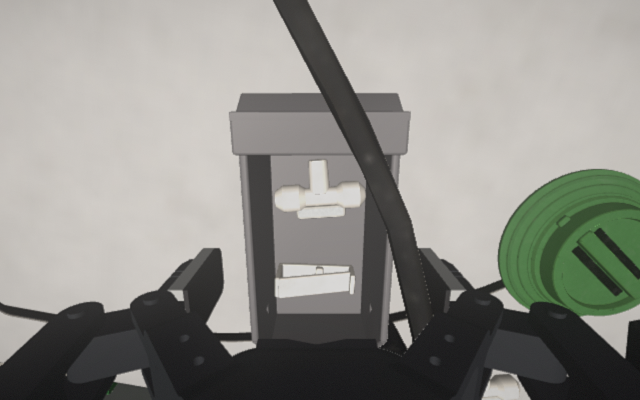

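The bin (columns 245–398) sits centred between the pads (222 and 418), and the cable gives no contact force. Closing.

Request:
drive_tool(series=[[[0,0,0],[0,0,0]],[[0,0,0],[0,0,0]],[[0,0,0],[0,0,0]],[[0,0,0],[0,0,0]],[[0,0,0],[0,0,0]]], grip=-0.3, newtons=50)

```text
time: 4.5
eef_pos: [0.414, -0.2093, 0.0293]
tcp_rot: [-0.702, -0.075, 0.704, -0.077]
contact_force: [-0.2, 0.1, -2.3]
opening: 0.627
```

Request:
drive_tool(series=[[[0,0,0],[0,0,0]],[[0,0,0],[0,0,0]],[[0,0,0],[0,0,0]]])

```text
time: 4.8
eef_pos: [0.414, -0.2093, 0.0293]
tcp_rot: [-0.702, -0.075, 0.704, -0.077]
contact_force: [0.6, 0.0, -1.7]
opening: 0.625
```

Request:
drive_tool(series=[[[-0.1,0,0],[0,0,0]],[[-0.3,0,0],[0,0,0]],[[-0.3,0,0],[0,0,0]]])

```text
time: 5.1
eef_pos: [0.4113, -0.207, 0.0623]
tcp_rot: [-0.7, -0.078, 0.706, -0.074]
contact_force: [0.2, 0.2, -2.6]
opening: 0.626
```

Run:
```python
from h import *
go([.4155,-.21,.2])
W=cam('wrist','wrist4.png');cam('scene','scene4.png')
```

```text
t 5.1 p [ 0.4113 -0.207   0.0623] yaw y -77.6517841100977 xdown [-0.0101  0.0037 -0.9999] F [ 0.1832  0.2234 -2.6281] op 0.6264240388561877
units [-2.7539  0.061  -0.0436]
```

View pics/wrist4.png

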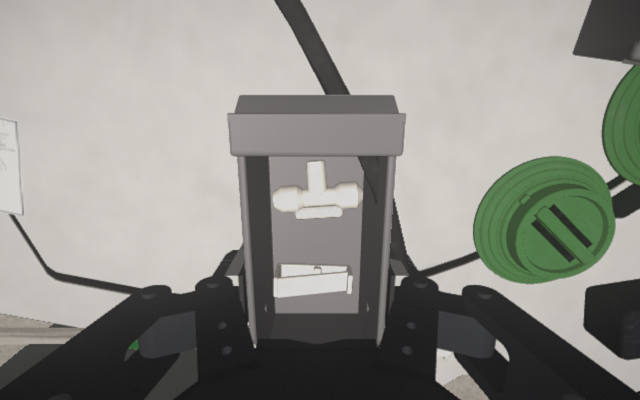

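View pics/scene4.png

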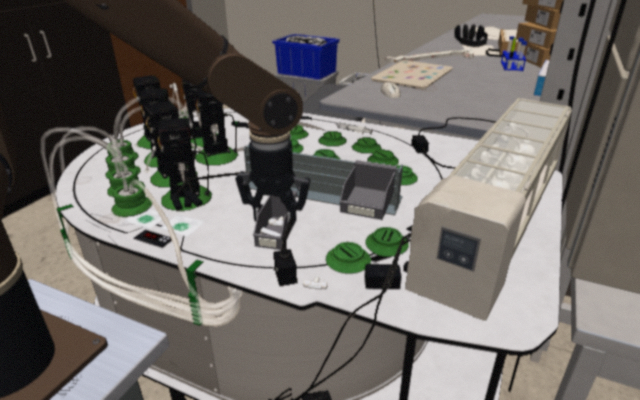

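Run:
```python
from h import *
s=ctrl.get_state();W=cam('wrist')
R=Ro.from_quat(s['tcp_rot']).as_matrix();p=np.array(s['eef_pos'])
zt=p[2]-.0293+.0625
for q in [(229,113),(404,113),(233,155),(395,155)]:
    X=onz(W,*q,zt);print(X,(R.T@(X-p))*1000)
```

```text
[ 0.4732 -0.1681  0.0973] [-33.5366 -26.3807 -67.2032]
[ 0.4844 -0.2192  0.0973] [-33.5982  25.9012 -67.2563]
[ 0.461  -0.1711  0.0973] [-33.4685 -26.0727 -54.6656]
[ 0.4718 -0.2201  0.0973] [-33.5276  24.0756 -54.7188]
```

Request:
drive_tool(series=[[[-0.6,0,0],[0,0,0]],[[-0.7,0,0],[0,0,0]],[[-0.7,0,-0.2],[2,0,0]],[[-0.5,0,-0.4],[2.5,0,0]],[[-0.3,0,-0.5],[2.4,0,0]]])

```text
time: 5.75
eef_pos: [0.4624, -0.1954, 0.1974]
tcp_rot: [-0.698, -0.036, 0.714, -0.026]
contact_force: [1.1, 0.7, -3.5]
opening: 0.631
```

Request:
drive_tool(series=[[[0,0,-0.2],[0,0,0]],[[0,0,0],[0,0,0]],[[0,0,0],[0,0,0]]])

```text
time: 6.05
eef_pos: [0.4737, -0.1942, 0.1958]
tcp_rot: [-0.698, -0.037, 0.715, -0.027]
contact_force: [0.2, 1.3, -2.7]
opening: 0.628
```

Run:
```python
from h import *
import pickle
go([.48,-.19,.2])
W=cam('wrist','wrist5.png');pickle.dump((ctrl.get_state(),W),open('w5.pkl','wb'))
```

```text
t 6.05 p [ 0.4737 -0.1942  0.1958] yaw y -84.75780524618385 xdown [-0.0241  0.0133 -0.9996] F [ 0.2394  1.3448 -2.6592] op 0.6282348196162483
units [-0.0866 -0.0725 -0.1312]
```

View pics/wrist5.png

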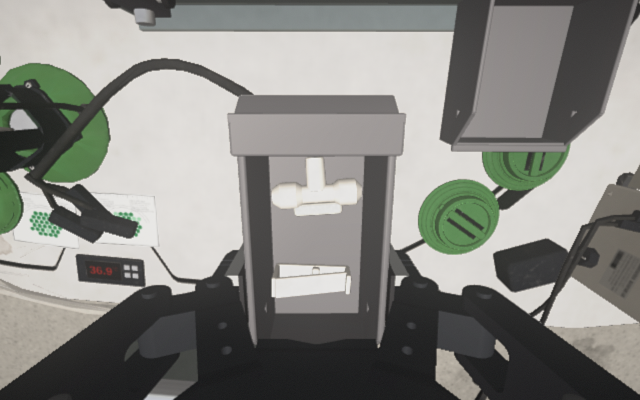

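Request:
drive_tool(series=[[[-0.1,0,-0.5],[0,1.4,0.8]],[[0,0,-0.5],[0,0,0]],[[0,0,0],[0,0,0]],[[0,0,0],[0,0,0]]])

```text
time: 6.5
eef_pos: [0.518, -0.1885, 0.1923]
tcp_rot: [-0.702, -0.035, 0.711, -0.029]
contact_force: [-0.9, 0.5, -3.1]
opening: 0.623
```

Run:
```python
from h import *
import pickle
go([.52,-.17,.2])
W=cam('wrist','wrist6.png');pickle.dump((ctrl.get_state(),W),open('w6.pkl','wb'))
S=cam('scene','scene6.png');T=cam('top','top6.png');pickle.dump((S,T),open('st6.pkl','wb'))
```

```text
t 6.5 p [ 0.518  -0.1885  0.1923] yaw y -84.8510152317044 xdown [-0.0121  0.0084 -0.9999] F [-0.9114  0.5052 -3.1325] op 0.6230446989818548
units [-0.1515 -0.3657 -0.0717]
```

View pics/wrist6.png

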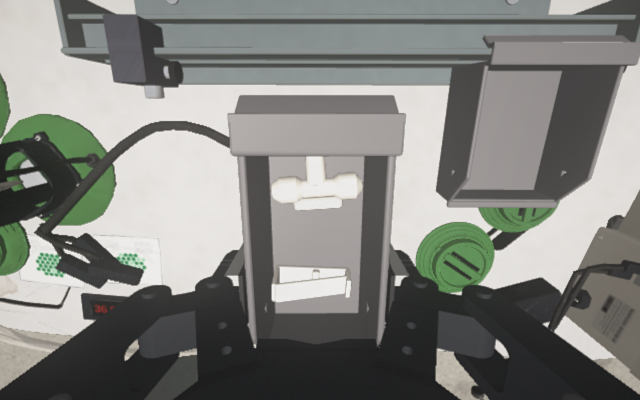

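Run:
```python
from h import *
import pickle
s,W=pickle.load(open('w6.pkl','rb'))
cv2.imwrite('pics/zw6a.png',cv2.resize(W['img'][0:110,50:250,::-1],None,fx=4,fy=4,interpolation=cv2.INTER_CUBIC))
cv2.imwrite('pics/zw6b.png',cv2.resize(W['img'][0:110,440:640,::-1],None,fx=4,fy=4,interpolation=cv2.INTER_CUBIC))
```

```text
(no output)
```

View pics/zw6a.png

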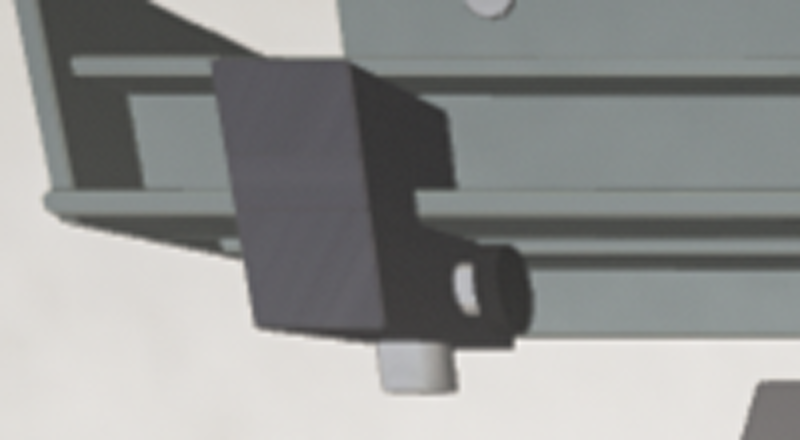

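View pics/zw6b.png

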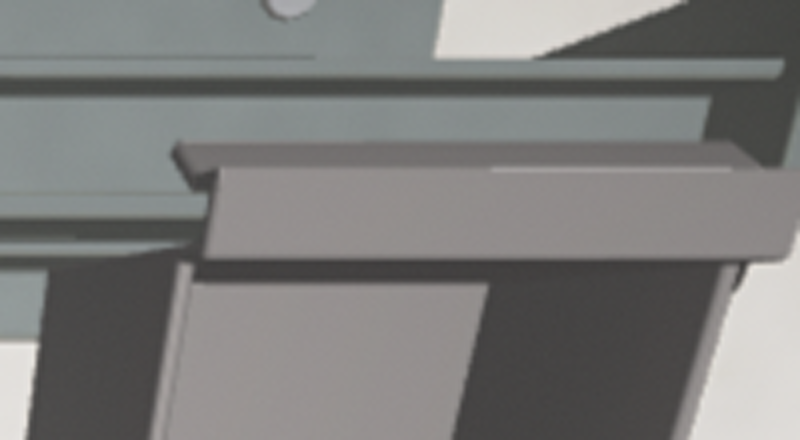

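Run:
```python
from h import *
import pickle
s,W=pickle.load(open('w6.pkl','rb'))
a=lambda x,y:(50+x/4,y/4);b=lambda x,y:(440+x/4,y/4)
E=onz(W,*a(45,203),.11);M=onz(W,*a(700,204),.11);B=onz(W,*b(50,206),.11)
print('rail',E,M,B);d=(E-B)[:2];d/=np.linalg.norm(d);yaw=np.arctan2(-d[0],d[1]);print('yaw',np.degrees(yaw),'mid from left end',E[:2]-.18*d)
for n,q,z in[('stop TL',a(213,60),.126),('TR',a(350,62),.126),('BL',a(258,327),.126),('BR',a(384,330),.126),('pad tip',a(530,290),.1),('wide lip L',b(215,165),.113),('wide lip R',b(795,170),.113),('wide front',b(205,258),.113)]:
    X=onz(W,*q,z);r=X[:2]-E[:2];print(n,X,'along from left end',-r@d,'x fwd',r@np.array([d[1],-d[0]]))
R=Ro.from_quat(s['tcp_rot']).as_matrix();lip=s['eef_pos']+R@np.array([-.031,0,-.061]);print('lip now',lip)
r=lip[:2]-E[:2];print('along',-r@d,'x',r@np.array([d[1],-d[0]]))
```

```text
rail [ 0.6067 -0.0198  0.11  ] [ 0.6157 -0.1217  0.11  ] [ 0.628 -0.262  0.11 ]
yaw 5.028005314287168 mid from left end [ 0.6225 -0.1991]
stop TL [ 0.6259 -0.0581  0.126 ] along from left end 0.03987173273309753 x fwd 0.015783959102773054
TR [ 0.6274 -0.0773  0.126 ] along from left end 0.059090986429583395 x fwd 0.015552991069440763
BL [ 0.591  -0.0614  0.126 ] along from left end 0.04005281624772235 x fwd -0.01931864059499171
BR [ 0.5922 -0.08    0.126 ] along from left end 0.058679781837053295 x fwd -0.01968853839153624
pad tip [ 0.6015 -0.0908  0.1   ] along from left end 0.07034297117678184 x fwd -0.011442238052792526
wide lip L [ 0.6352 -0.2844  0.113 ] along from left end 0.2661563422067219 x fwd 0.005225490207607345
wide lip R [ 0.6423 -0.3712  0.113 ] along from left end 0.353162012711936 x fwd 0.0046744299620573
wide front [ 0.6223 -0.2861  0.113 ] along from left end 0.2666853550607175 x fwd -0.007770014834587619
lip now [ 0.5789 -0.1833  0.2225]
along 0.1604429593635057 x -0.041995636730522985
```

Request:
drive_tool(series=[[[0,-0.3,-0.3],[0.1,0.7,0.5]],[[0,-0.3,-0.3],[0,0,0]],[[0,0,0],[0,0,0]],[[0,0,0],[0,0,0]]])

```text
time: 7.05
eef_pos: [0.5431, -0.1566, 0.1926]
tcp_rot: [0.707, 0.03, -0.706, 0.03]
contact_force: [0.2, -0.6, -3.5]
opening: 0.629
```

```bash
cat >> h.py <<'E'
E0=np.array([.6067,-.0198]);yw=np.radians(5.03);dd=np.array([-np.sin(yw),np.cos(yw)]);ff=np.array([np.cos(yw),np.sin(yw)])
def lipstate(al,x,z):
    s=ctrl.get_state();R=Ro.from_quat(s['tcp_rot']).as_matrix();p=np.array(s['eef_pos'])
    l=p+R@np.array([-.031,0,-.061]);r=l[:2]-E0
    tgt=np.r_[E0-al*dd+x*ff,z]
    print('t %.2f'%s['time'],'p',p,'lip along %.4f x %.4f z %.4f'%(-r@dd,r@ff,l[2]),'yaw',90+np.degrees(np.arctan2(R[1,1],R[0,1])),'xdown',R[:,0],'F',s['contact_force'],'tq',s['wrist_torque'],'op',s['opening'])
    print('units',R.T@(tgt-l)/.05)
    a=R[:,0];w=np.cross(a,[0,0,-1]);print('turn',np.degrees(R.T@w),'yawturn x',90+np.degrees(np.arctan2(R[1,1],R[0,1]))-5.03)
E
python3 - <<'E'
from h import *
lipstate(.132,0,.135)
E
```

```text
t 7.05 p [ 0.5431 -0.1566  0.1926] lip along 0.1308 x -0.0144 z 0.2237 yaw 4.844018859410397 xdown [ 0.0008 -0.0005 -1.    ] F [ 0.2057 -0.636  -3.5438] tq [0.0518 0.0045 0.0096] op 0.6289325416828829
units [ 1.7741  0.0214 -0.2865]
turn [-0.     -0.045  -0.0324] yawturn x -0.18598114058960302
```

Request:
drive_tool(series=[[[0.6,0,-0.3],[-0.2,0,0]],[[0.6,0,0],[0,0,0]],[[0.3,0,0],[0,0,0]],[[0,0,0],[0,0,0]],[[0,0,0],[0,0,0]]])

```text
time: 7.55
eef_pos: [0.554, -0.1603, 0.1217]
tcp_rot: [-0.704, -0.029, 0.709, -0.032]
contact_force: [-0.1, 0.6, -2.8]
opening: 0.628
```

Run:
```python
from h import *
lipstate(.132,0,.135)
W=cam('wrist','wrist7.png');S=cam('scene')
cv2.imwrite('pics/zs7.png',cv2.resize(S['img'][120:240,220:380,::-1],None,fx=4.5,fy=4.5,interpolation=cv2.INTER_CUBIC))
```

```text
t 7.55 p [ 0.554  -0.1603  0.1217] lip along 0.1353 x -0.0036 z 0.1523 yaw 5.005104568838561 xdown [-0.0075 -0.0046 -1.    ] F [-0.0628  0.6204 -2.779 ] tq [-0.0383  0.0025 -0.0299] op 0.6281226735674748
units [ 0.3445 -0.0669 -0.075 ]
turn [ 0.      0.4525 -0.2267] yawturn x -0.024895431161438886
```

View pics/wrist7.png

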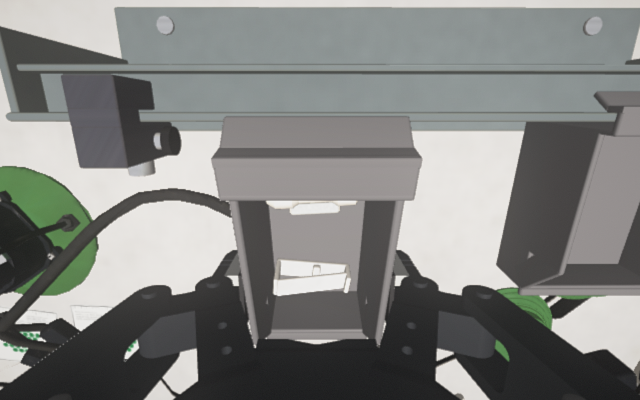

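View pics/zs7.png

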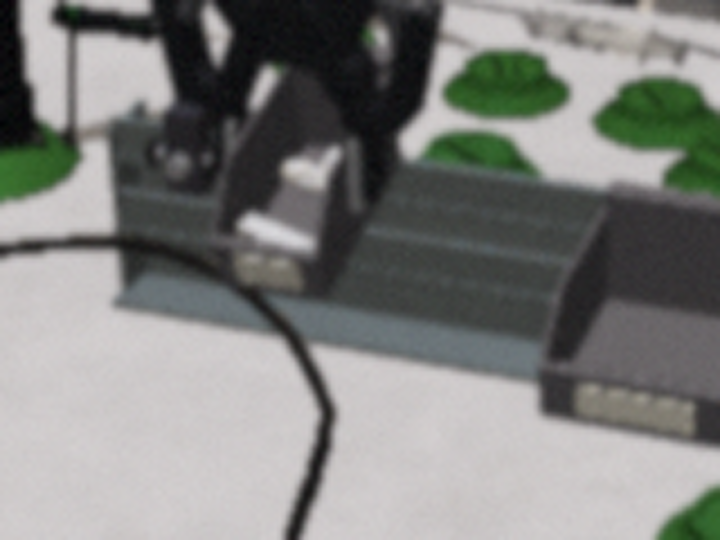

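The wrist view shows the bin has pitched nose-down in the grip: the tongue now spans rows 117–150 and the lip top rows 150–200. I'll measure it before going on.

Run:
```python
from h import *
W=cam('wrist','wrist7b.png')
cv2.imwrite('pics/zw7.png',cv2.resize(W['img'][100:350,200:440,::-1],None,fx=2.3,fy=2.3,interpolation=cv2.INTER_CUBIC))
s=ctrl.get_state();R=Ro.from_quat(s['tcp_rot']).as_matrix();p=np.array(s['eef_pos'])
def pose(img,c=W):
    # bin frame: x back,y left,z up rel bin_grip
    mod=np.array([[62.5,27,28],[62.5,-27,28],[49.5,27,28],[49.5,-27,28],[-52.5,27,-5],[-52.5,-27,-5]])/1000.
    ok,rv,tv=cv2.solvePnP(mod,np.array(img,float),np.array(c['camera_matrix']),None)
    Rb=np.array(c['R']).T@cv2.Rodrigues(rv)[0];tb=np.array(c['R']).T@(tv.ravel()-np.array(c['t']).ravel())
    pr,_=cv2.projectPoints(mod,rv,tv,np.array(c['camera_matrix']),None)
    print('err',np.abs(pr[:,0]-img).max(),'grip in tool mm',R.T@(tb-p)*1000,'euler zyx',Ro.from_matrix(Rb).as_euler('ZYX',degrees=True))
pose([(213,158),(421,158),(217,199),(416,199),(257,342),(377,342)])
```

```text
err 8.21039746830553 grip in tool mm [-9.3509  0.1213 -1.6252] euler zyx [  5.2038 -12.3356  -0.4464]
```

View pics/zw7.png

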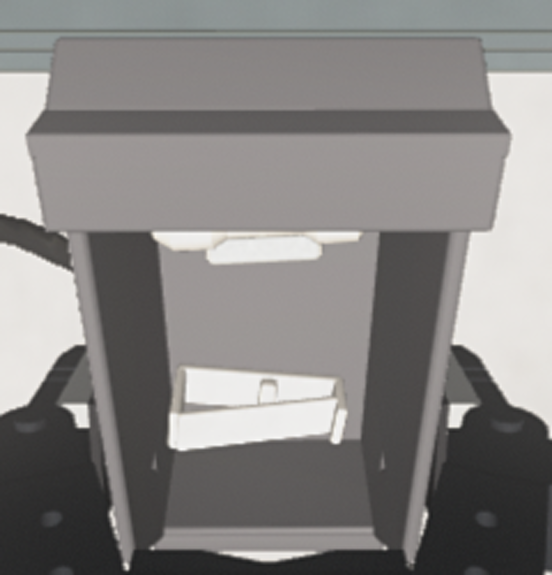

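It has pitched about 12–13° nose-down. There's plenty of time, so I'll back off, set the bin flat on clear surface and re-grip it harder, with gentler motions.

Request:
drive_tool(series=[[[-0.15,0,0.1],[0,0,0]],[[-0.15,0,0.3],[0,0,0]],[[0,0,0.4],[0,0,0]],[[0,0,0.4],[0,0,0]],[[0,0,0.4],[0,0,0]]], newtons=60)

```text
time: 8.2
eef_pos: [0.4749, -0.168, 0.1418]
tcp_rot: [-0.706, -0.029, 0.707, -0.035]
contact_force: [-0.1, 0.6, -2.5]
opening: 0.625
```

Request:
drive_tool(series=[[[0,0,0.4],[0,0,0]],[[0.1,0,0.3],[0,0,0]],[[0.2,0,0.1],[0,0,0]],[[0.3,0,0],[0,0,0]],[[0.2,0,0],[0,0,0]]])

```text
time: 8.7
eef_pos: [0.4338, -0.1735, 0.1055]
tcp_rot: [0.709, 0.026, -0.704, 0.037]
contact_force: [-1.1, 0.5, -3.2]
opening: 0.625
```

Run:
```python
from h import *
lipstate(.132,0,.135)
W=cam('wrist','wrist8.png');S=cam('scene','scene8.png')
```

```text
t 8.70 p [ 0.4338 -0.1735  0.1055] lip along 0.1374 x -0.1250 z 0.1370 yaw 5.121252716713855 xdown [ 0.0086 -0.0145 -0.9999] F [-1.1388  0.5105 -3.185 ] tq [-0.0014  0.0507 -0.0343] op 0.6245712944749479
units [ 0.0562 -0.104  -2.4993]
turn [-0.     -0.4147 -0.8721] yawturn x 0.09125271671385438
```

View pics/wrist8.png

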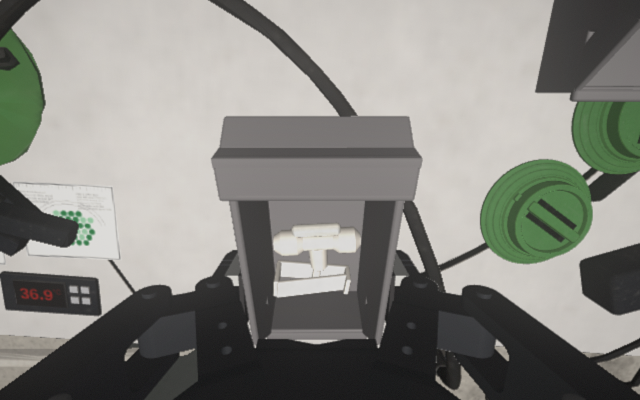

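Request:
drive_tool(series=[[[0.2,0,0],[0,-0.4,-0.9]],[[0.3,0,0],[0,0,0]],[[0.3,0,0],[0,0,0]],[[0.15,0,0],[0,0,0]]])

```text
time: 9.2
eef_pos: [0.4368, -0.1747, 0.0573]
tcp_rot: [0.707, 0.032, -0.706, 0.032]
contact_force: [-0.6, 0.5, -3.2]
opening: 0.625
```

Request:
drive_tool(series=[[[0.1,0,0],[0,0,0]],[[0.1,0,0],[0,0,0]],[[0,0,0],[0,0,0]]])

```text
time: 9.5
eef_pos: [0.4372, -0.1747, 0.0459]
tcp_rot: [0.707, 0.033, -0.706, 0.031]
contact_force: [0.0, -0.3, -3.4]
opening: 0.618
```

Request:
drive_tool(series=[[[0.1,0,0],[0,0,0]],[[0,0,0],[0,0,0]]])

```text
time: 9.7
eef_pos: [0.4379, -0.1751, 0.0413]
tcp_rot: [0.707, 0.033, -0.706, 0.032]
contact_force: [-0.4, 0.8, -3.7]
opening: 0.621
```

Request:
drive_tool(series=[[[0.1,0,0],[0,0,0]],[[0,0,0],[0,0,0]]])

```text
time: 9.9
eef_pos: [0.4407, -0.1763, 0.039]
tcp_rot: [0.709, 0.031, -0.704, 0.032]
contact_force: [0.7, -0.4, -3.4]
opening: 0.622
```

Request:
drive_tool(series=[[[0.06,0,0],[0,0,0]],[[0,0,0],[0,0,0]]])

```text
time: 10.1
eef_pos: [0.4424, -0.1769, 0.0385]
tcp_rot: [0.71, 0.031, -0.703, 0.032]
contact_force: [1.4, -1.3, -3.6]
opening: 0.627
```

Run:
```python
from h import *
lipstate(.132,0,.135);print(ctrl.get_state()['joint_efforts'])
W=cam('wrist','wrist9.png');S=cam('scene','scene9.png')
cv2.imwrite('pics/zs9.png',cv2.resize(S['img'][150:300,200:360,::-1],None,fx=4,fy=4,interpolation=cv2.INTER_CUBIC))
```

```text
t 10.10 p [ 0.4424 -0.1769  0.0385] lip along 0.1419 x -0.1167 z 0.0701 yaw 5.134562810117899 xdown [ 0.0104 -0.0015 -0.9999] F [ 1.444  -1.2594 -3.5965] tq [-0.0441  0.2034 -0.021 ] op 0.6266586468895001
units [-1.2747 -0.1911 -2.3481]
turn [-0.     -0.5838 -0.1399] yawturn x 0.10456281011789859
[  0.0235 -28.6372 -23.428    0.0347   0.0263   0.007 ]
```

View pics/wrist9.png

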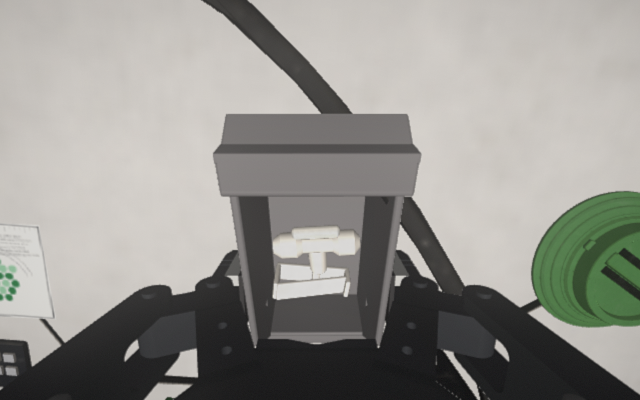

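View pics/zs9.png

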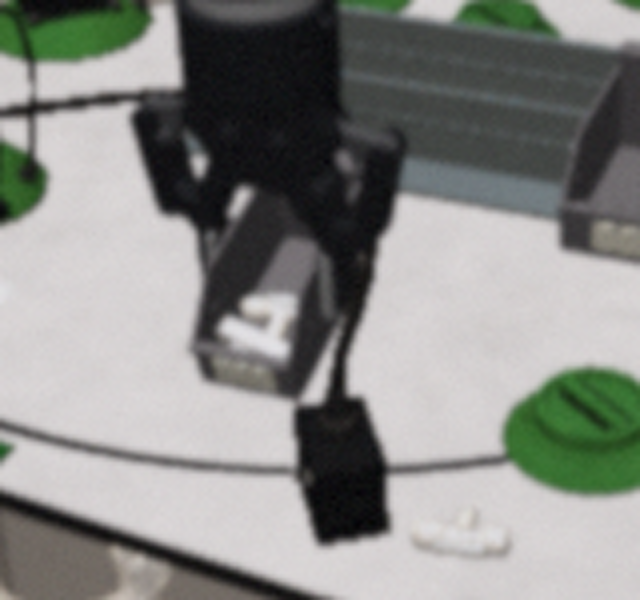

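Contact at the nose: the bin is starting to level (lip top now at row 152) and the wrist moment is 0.2 N m. Continuing down.

Request:
drive_tool(series=[[[0.1,0,0],[0,-0.6,0]],[[0.08,0,0],[0,-0.2,0]]])

```text
time: 10.4
eef_pos: [0.4468, -0.1773, 0.0343]
tcp_rot: [0.708, 0.029, -0.705, 0.031]
contact_force: [-0.5, 5.9, 11.3]
opening: 0.625
```

Request:
drive_tool(series=[[[0.1,0,0],[0,-0.5,0]],[[0.08,0,0],[0,-0.2,0]]])

```text
time: 10.6
eef_pos: [0.4507, -0.1774, 0.0302]
tcp_rot: [-0.705, -0.029, 0.708, -0.029]
contact_force: [0.1, 4.6, 13.5]
opening: 0.627
```

Run:
```python
from h import *
lipstate(.132,0,.135)
W=cam('wrist','wrist10.png')
```

```text
t 10.60 p [ 0.4507 -0.1774  0.0302] lip along 0.1437 x -0.1081 z 0.0610 yaw 4.6575434577812445 xdown [-0.0041 -0.0007 -1.    ] F [ 0.1493  4.6205 13.4551] tq [ 0.8542  0.9224 -0.1906] op 0.6265800955954943
units [-1.4892 -0.2479 -2.1537]
turn [ 0.      0.2371 -0.02  ] yawturn x -0.3724565422187558
```

View pics/wrist10.png

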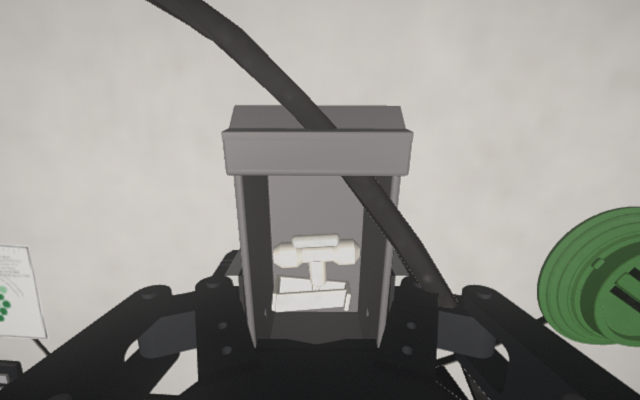

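It has levelled to about 5°. I'll open, let it settle flat, then look.

Request:
drive_tool(series=[[[0,0,0],[0,0,0]],[[0,0,0],[0,0,0]],[[0,0,0],[0,0,0]],[[0,0,0],[0,0,0]]], grip=0.7)

```text
time: 11.05
eef_pos: [0.4519, -0.1782, 0.0305]
tcp_rot: [-0.706, -0.028, 0.707, -0.03]
contact_force: [-0.9, 0.1, 0.3]
opening: 0.849
```

Run:
```python
from h import *
import pickle
lipstate(.132,0,.135)
W=cam('wrist','wrist11.png');pickle.dump((ctrl.get_state(),W),open('w11.pkl','wb'))
```

```text
t 11.05 p [ 0.4519 -0.1782  0.0305] lip along 0.1445 x -0.1070 z 0.0615 yaw 4.6748171840940245 xdown [-0.0013 -0.0029 -1.    ] F [-0.9203  0.1272  0.2984] tq [ 0.0408 -0.0265 -0.0205] op 0.8489763652133697
units [-1.4749 -0.259  -2.1366]
turn [ 0.      0.0884 -0.1577] yawturn x -0.3551828159059758
```

View pics/wrist11.png

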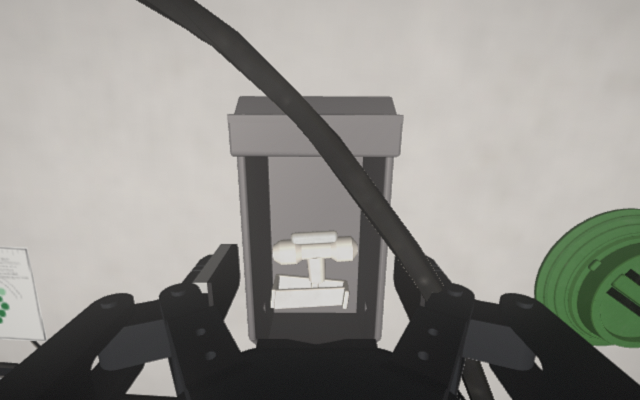

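The bin is flat again (lip top rows 114–156). Re-gripping at 100 N.

Request:
drive_tool(series=[[[0,0,0],[0,0,0]],[[0,0,0],[0,0,0]],[[0,0,0],[0,0,0]],[[0,0,0],[0,0,0]],[[0,0,0],[0,0,0]]], grip=-0.3, newtons=100)

```text
time: 11.6
eef_pos: [0.4519, -0.1784, 0.0306]
tcp_rot: [-0.706, -0.028, 0.707, -0.03]
contact_force: [0.3, -0.3, 1.0]
opening: 0.619
```

Request:
drive_tool(series=[[[-0.1,0,0],[0,0,0]],[[-0.2,0,0],[0,0,0]],[[-0.3,0,0],[0,0,0]],[[-0.4,0,0],[0,0,0]],[[-0.4,0,0],[0,0,0]]])

```text
time: 12.1
eef_pos: [0.4467, -0.1749, 0.0979]
tcp_rot: [-0.701, -0.031, 0.712, -0.027]
contact_force: [0.4, 1.1, -2.7]
opening: 0.617
```

Request:
drive_tool(series=[[[-0.4,0,0],[0,0,0]],[[-0.4,0,-0.1],[0,0,0]],[[-0.3,0,-0.2],[0,0,0]],[[-0.2,0,-0.2],[0,0,0]],[[0,0,-0.2],[0,0,0]]])

```text
time: 12.6
eef_pos: [0.482, -0.1716, 0.1682]
tcp_rot: [-0.702, -0.03, 0.711, -0.027]
contact_force: [0.3, -0.2, -3.9]
opening: 0.616
```

Run:
```python
from h import *
lipstate(.132,-.015,.17)
W=cam('wrist','wrist12.png')
```

```text
t 12.60 p [ 0.482  -0.1716  0.1682] lip along 0.1409 x -0.0761 z 0.1983 yaw 4.609747612098829 xdown [-0.0138  0.0043 -0.9999] F [ 0.2801 -0.2158 -3.8727] tq [-0.0061  0.0544 -0.0133] op 0.6162625920213516
units [ 0.5514 -0.1843 -1.2291]
turn [0.     0.7702 0.3096] yawturn x -0.42025238790117125
```

View pics/wrist12.png

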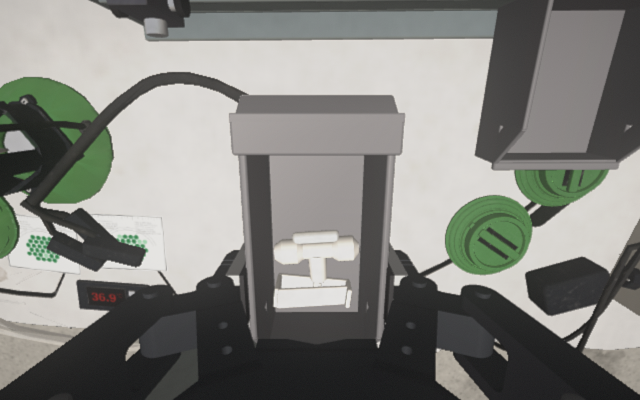

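Request:
drive_tool(series=[[[0,-0.04,-0.2],[-0.2,0.5,0.3]],[[0,-0.05,-0.3],[-0.2,0.3,0]],[[0,-0.05,-0.3],[0,0,0]],[[0,-0.04,-0.3],[0,0,0]],[[0,0,-0.15],[0,0,0]]])

```text
time: 13.15
eef_pos: [0.5462, -0.1539, 0.1609]
tcp_rot: [-0.704, -0.033, 0.709, -0.029]
contact_force: [0.0, -0.0, -3.5]
opening: 0.616
```

Request:
drive_tool(series=[[[0,0,0],[0,0,0]],[[0,0,0],[0,0,0]]])

```text
time: 13.35
eef_pos: [0.5466, -0.1531, 0.159]
tcp_rot: [-0.703, -0.035, 0.71, -0.029]
contact_force: [0.2, 0.2, -2.9]
opening: 0.62
```

Run:
```python
from h import *
lipstate(.132,0,.17)
W=cam('wrist','wrist13.png')
```

```text
t 13.35 p [ 0.5466 -0.1531  0.159 ] lip along 0.1276 x -0.0102 z 0.1894 yaw 5.159160010854748 xdown [-0.0096  0.0072 -0.9999] F [ 0.2015  0.1614 -2.8538] tq [-0.0286  0.0435 -0.0135] op 0.619647138356701
units [ 0.3857  0.0915 -0.208 ]
turn [0.     0.5121 0.4601] yawturn x 0.12916001085474793
```

View pics/wrist13.png

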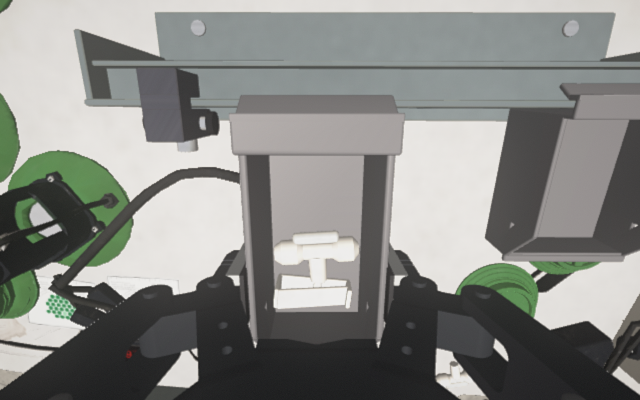

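Still level. The rail is visible at rows 100–106 on both sides, so I'll refine it from this closer view.

Run:
```python
from h import *
import pickle
s=ctrl.get_state();W=cam('wrist');pickle.dump((s,W),open('w13.pkl','wb'))
im=W['img'][:,:,::-1]
z=np.vstack([cv2.resize(im[80:150,80:240],None,fx=5,fy=4),cv2.resize(im[80:150,400:560],None,fx=5,fy=4)]);cv2.imwrite('pics/zw13.png',z)
g=im.mean(2)
for x in(222,228,415,430,450,470,490): print(x,g[90:125,x].astype(int).tolist())
```

```text
222 [143, 143, 141, 143, 143, 143, 143, 143, 144, 145, 148, 147, 148, 148, 146, 129, 98, 120, 148, 150, 149, 150, 149, 151, 150, 150, 151, 150, 147, 162, 208, 229, 228, 228, 228]
228 [144, 143, 144, 144, 144, 143, 145, 145, 144, 145, 148, 149, 148, 148, 147, 129, 98, 120, 149, 151, 150, 151, 149, 147, 150, 154, 153, 152, 148, 161, 202, 225, 224, 229, 229]
415 [147, 147, 146, 147, 148, 147, 148, 148, 144, 135, 143, 149, 149, 150, 150, 143, 121, 106, 131, 154, 156, 155, 155, 155, 156, 156, 156, 157, 153, 145, 168, 230, 230, 229, 228]
430 [149, 148, 148, 148, 148, 148, 148, 148, 143, 134, 143, 149, 149, 149, 149, 145, 125, 112, 139, 154, 154, 153, 155, 154, 154, 154, 154, 155, 153, 145, 169, 230, 230, 229, 228]
450 [148, 149, 149, 148, 148, 148, 148, 148, 143, 132, 141, 149, 149, 149, 149, 146, 124, 106, 138, 154, 154, 154, 154, 154, 156, 155, 155, 155, 153, 147, 172, 229, 228, 227, 227]
470 [149, 149, 150, 150, 150, 150, 150, 151, 146, 132, 141, 148, 149, 149, 148, 145, 124, 105, 138, 153, 154, 152, 152, 152, 153, 153, 154, 154, 153, 148, 174, 229, 229, 229, 228]
490 [151, 151, 151, 151, 151, 151, 152, 150, 143, 124, 136, 148, 148, 148, 148, 145, 125, 107, 139, 155, 155, 155, 156, 155, 155, 156, 156, 154, 152, 146, 157, 203, 227, 226, 226]
```

View pics/zw13.png

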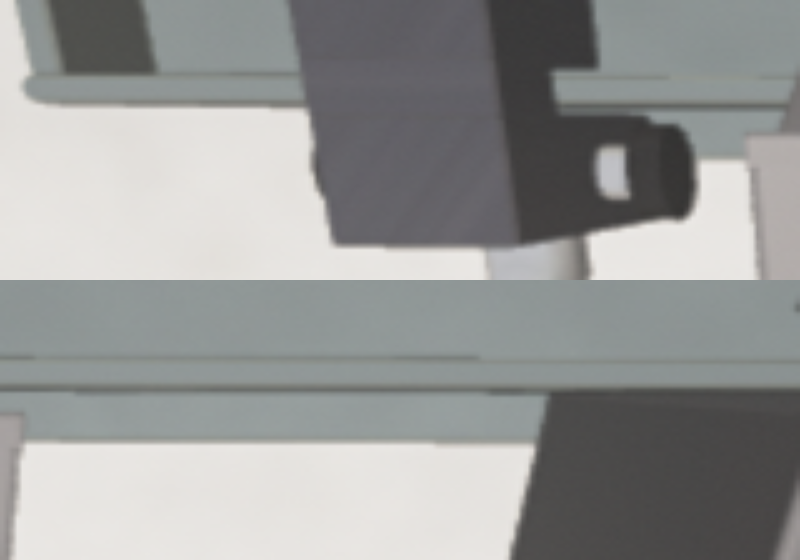

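Run:
```python
from h import *
import pickle
s,W=pickle.load(open('w13.pkl','rb'))
E=onz(W,85,102,.11);A=onz(W,222,102.3,.11);B=onz(W,470,102.8,.11);print(E,A,B)
d=(A-B)[:2];d/=np.linalg.norm(d);print('yaw',np.degrees(np.arctan2(-d[0],d[1])))
R=Ro.from_quat(s['tcp_rot']).as_matrix();p=np.array(s['eef_pos'])
for q in [(231,114),(404,114),(233,154),(397,154)]:
    X=onz(W,*q,p[2]-.0306+.0625);print('lip',X,(R.T@(X-p))*1000)
lm=(onz(W,231,114,p[2]+.0319)+onz(W,404,114,p[2]+.0319))[:2]/2-.0065*ff
for z in(.1,.11):
  P=onz(W,219,123.7,z)[:2];print('pad',P,-(P-E0)@dd,(P-E0)@ff)
for nm,X in(('E',E),('A',A),('B',B)): print(nm,'x rel rail model',(X[:2]-E0)@ff,'along',-(X[:2]-E0)@dd)
print('lip centre meas: along',-(lm-E0)@dd,'x',(lm-E0)@ff)
```

```text
[ 0.6072 -0.0197  0.11  ] [ 0.6138 -0.0947  0.11  ] [ 0.6258 -0.2293  0.11  ]
yaw 5.082025604453004
lip [ 0.6111 -0.1213  0.1909] [-32.2837 -26.1175 -66.8988]
lip [ 0.6158 -0.1734  0.1909] [-32.7075  26.1786 -66.9512]
lip [ 0.599  -0.1222  0.1909] [-32.1743 -26.3789 -54.7987]
lip [ 0.6037 -0.1733  0.1909] [-32.5905  24.9286 -54.8963]
pad [ 0.6016 -0.0901] 0.06953554861160914 -0.011259773767126434
pad [ 0.6023 -0.0931] 0.07262979318560066 -0.010838929897876727
E x rel rail model 0.0004966273225699284 along -4.17408920009717e-05
A x rel rail model 0.0005524886379878744 along 0.07520683239320812
B x rel rail model 0.000675199104685831 along 0.2103477881880801
lip centre meas: along 0.1276777562713755 x -0.010983449206236121
```

Request:
drive_tool(series=[[[0.1,0.05,-0.2],[0.1,0.5,0.4]],[[0.15,0,0],[0,0,0]],[[0,0,0],[0,0,0]],[[0,0,0],[0,0,0]]])

```text
time: 13.85
eef_pos: [0.5564, -0.1555, 0.1455]
tcp_rot: [0.707, 0.031, -0.706, 0.03]
contact_force: [0.4, 0.4, -2.6]
opening: 0.622
```

Run:
```python
from h import *
lipstate(.131,.0012,.14)
```

```text
t 13.85 p [ 0.5564 -0.1555  0.1455] lip along 0.1308 x -0.0010 z 0.1765 yaw 4.943885004458508 xdown [ 0.0006  0.0003 -1.    ] F [ 0.3902  0.4322 -2.6124] tq [ 0.0085  0.0504 -0.    ] op 0.6219084967539297
units [ 0.7303  0.0036 -0.0443]
turn [ 0.     -0.0384  0.0119] yawturn x -0.08611499554149216
```

Request:
drive_tool(series=[[[0.15,0,-0.04],[-0.1,0,0]],[[0.15,0,0],[0,0,0]],[[0.15,0,0],[0,0,0]],[[0.1,0,0],[0,0,0]],[[0,0,0],[0,0,0]]])

```text
time: 14.35
eef_pos: [0.5579, -0.1552, 0.115]
tcp_rot: [-0.706, -0.031, 0.707, -0.031]
contact_force: [1.5, 0.7, -2.6]
opening: 0.615
```

Run:
```python
from h import *
lipstate(.131,.0012,.13)
W=cam('wrist','wrist14.png')
```

```text
t 14.35 p [ 0.5579 -0.1552  0.115 ] lip along 0.1306 x 0.0005 z 0.1460 yaw 5.036453662770725 xdown [-0.0005  0.0008 -1.    ] F [ 1.541   0.7227 -2.5827] tq [-0.0241  0.0288  0.0038] op 0.6154713617539624
units [ 0.3195  0.0088 -0.0135]
turn [0.     0.0265 0.0466] yawturn x 0.0064536627707250105
```

View pics/wrist14.png

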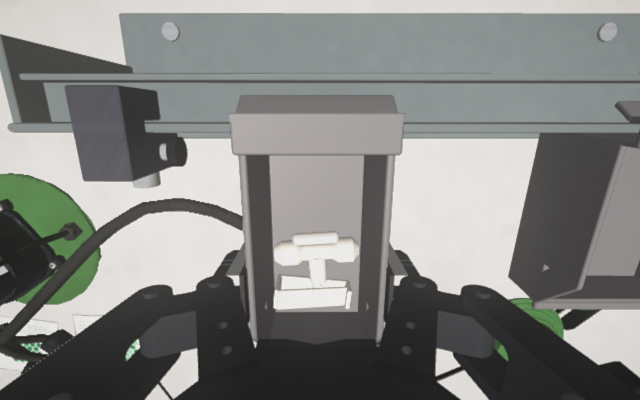

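Request:
drive_tool(series=[[[0.1,0,-0.01],[0,0,0]],[[0.1,0,0],[0,0,0]],[[0.1,0,0],[0,0,0]],[[0,0,0],[0,0,0]]])

```text
time: 14.8
eef_pos: [0.559, -0.1554, 0.0998]
tcp_rot: [0.707, 0.031, -0.706, 0.031]
contact_force: [-0.6, -0.7, -2.8]
opening: 0.615
```

Run:
```python
from h import *
lipstate(.131,.0012,.1115)
W=cam('wrist','wrist15.png')
im=W['img'][:,:,::-1];g=im.mean(2)
for x in(205,430,470): print(x,g[110:150,x].astype(int).tolist())
s=ctrl.get_state();p=s['eef_pos']
lm=(onz(W,231,114,p[2]+.0319)+onz(W,404,114,p[2]+.0319))[:2]/2-.0065*ff
print('lip centre meas: along',-(lm-E0)@dd,'x',(lm-E0)@ff)
cv2.imwrite('pics/zw15.png',cv2.resize(im[80:180,180:460],None,fx=2.8,fy=2.8,interpolation=cv2.INTER_CUBIC))
for v in (128,132,136,140): X=onz(W,430,v,.11)[:2];Y=onz(W,205,v,.11)[:2];print(v,(X-E0)@ff,(Y-E0)@ff)
```

```text
t 14.80 p [ 0.559  -0.1554  0.0998] lip along 0.1309 x 0.0016 z 0.1309 yaw 5.040869926919058 xdown [ 0.001 -0.    -1.   ] F [-0.5831 -0.6856 -2.7814] tq [-0.0408  0.0449  0.0143] op 0.614659709956673
units [0.3875 0.0027 0.0078]
turn [-0.     -0.0544 -0.0068] yawturn x 0.010869926919057527
205 [144, 143, 143, 143, 143, 143, 143, 144, 142, 143, 144, 143, 142, 144, 140, 119, 85, 98, 132, 145, 146, 147, 146, 147, 147, 146, 138, 131, 147, 147, 141, 169, 227, 227, 226, 225, 225, 225, 226, 226]
430 [143, 142, 143, 143, 143, 144, 144, 145, 144, 144, 144, 145, 145, 145, 146, 133, 86, 92, 127, 144, 148, 148, 147, 147, 147, 147, 141, 123, 120, 149, 148, 161, 206, 227, 227, 227, 227, 227, 227, 226]
470 [145, 144, 146, 145, 146, 144, 145, 145, 145, 145, 145, 146, 146, 147, 146, 136, 87, 92, 126, 144, 148, 147, 148, 147, 147, 146, 142, 130, 130, 151, 150, 158, 200, 226, 226, 225, 224, 225, 224, 224]
lip centre meas: along 0.13094067689625175 x 0.0009756005570797063
128 0.0024035657530730274 0.002304328214893397
132 0.000932915286181612 0.00083423267868263
136 -0.000547468126222763 -0.0006455862759345961
140 -0.0020376814256696787 -0.002135225437126586
```

View pics/zw15.png

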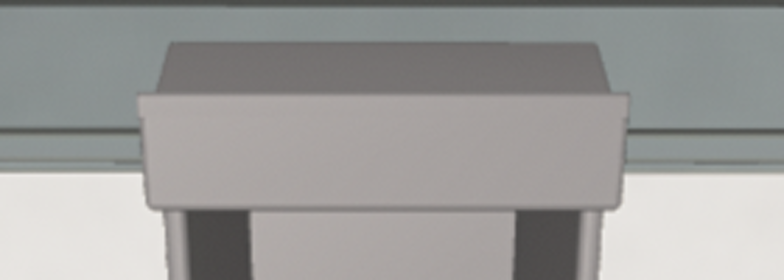

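The rail strip is centred at row 132 (x = +0.9 mm) and the lip channel at +1.0 mm, so they line up. Lowering.

Request:
drive_tool(series=[[[0.1,0,0],[0,0,0]],[[0.1,0,0],[0,0,0]],[[0.08,0,0],[0,0,0]],[[0,0,0],[0,0,0]]])

```text
time: 15.25
eef_pos: [0.5592, -0.1556, 0.0854]
tcp_rot: [0.707, 0.031, -0.706, 0.031]
contact_force: [-0.5, 0.8, -3.2]
opening: 0.616
```

Run:
```python
from h import *
lipstate(.131,.0012,.1115)
```

```text
t 15.25 p [ 0.5592 -0.1556  0.0854] lip along 0.1311 x 0.0017 z 0.1165 yaw 5.038149775238239 xdown [ 0.0014 -0.0006 -1.    ] F [-0.5398  0.7564 -3.1838] tq [-0.0203  0.0981  0.0576] op 0.6158087375393206
units [ 0.0999 -0.0026  0.0106]
turn [-0.     -0.0763 -0.041 ] yawturn x 0.008149775238238455
```

Request:
drive_tool(series=[[[0.05,0,0],[0,0,0]],[[0,0,0],[0,0,0]]])

```text
time: 15.45
eef_pos: [0.5594, -0.1557, 0.0826]
tcp_rot: [0.707, 0.031, -0.706, 0.031]
contact_force: [0.5, 0.7, -2.3]
opening: 0.616
```

Request:
drive_tool(series=[[[0.04,0,0],[0,0,0]],[[0,0,0],[0,0,0]]])

```text
time: 15.65
eef_pos: [0.5595, -0.1557, 0.0807]
tcp_rot: [0.707, 0.031, -0.706, 0.031]
contact_force: [0.5, -0.1, -3.8]
opening: 0.62
```

Request:
drive_tool(series=[[[0.03,0,0],[0,0,0]],[[0,0,0],[0,0,0]]])

```text
time: 15.85
eef_pos: [0.5596, -0.1558, 0.0805]
tcp_rot: [0.707, 0.031, -0.706, 0.031]
contact_force: [-0.4, 0.6, -3.9]
opening: 0.619
```

Request:
drive_tool(series=[[[0.03,0,0],[0,0,0]],[[0.02,0,0],[0,0,0]]])

```text
time: 16.05
eef_pos: [0.5595, -0.1559, 0.0802]
tcp_rot: [-0.706, -0.031, 0.706, -0.032]
contact_force: [-4.4, 1.9, 4.0]
opening: 0.618
```

Run:
```python
from h import *
lipstate(.131,.0012,.1115)
W=cam('wrist','wrist16.png');S=cam('scene')
cv2.imwrite('pics/zs16.png',cv2.resize(S['img'][120:240,220:380,::-1],None,fx=4.5,fy=4.5,interpolation=cv2.INTER_CUBIC))
```

```text
t 16.05 p [ 0.5595 -0.1559  0.0802] lip along 0.1314 x 0.0021 z 0.1112 yaw 5.0816017449831605 xdown [-0.0001 -0.0007 -1.    ] F [-4.353   1.9222  4.0138] tq [0.179  0.5602 0.0337] op 0.618315795412148
units [-0.0054 -0.0073  0.0176]
turn [-0.      0.0084 -0.0389] yawturn x 0.05160174498316028
```

View pics/wrist16.png

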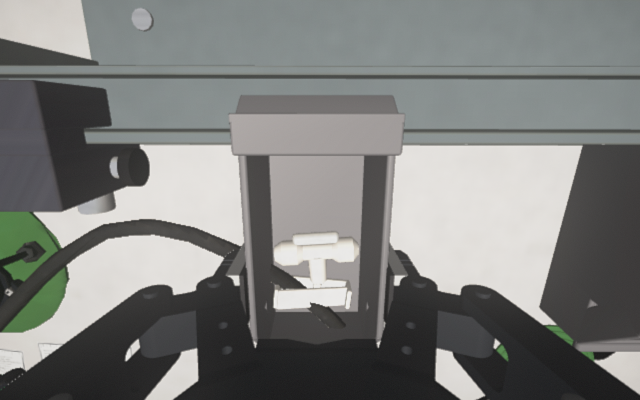

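View pics/zs16.png

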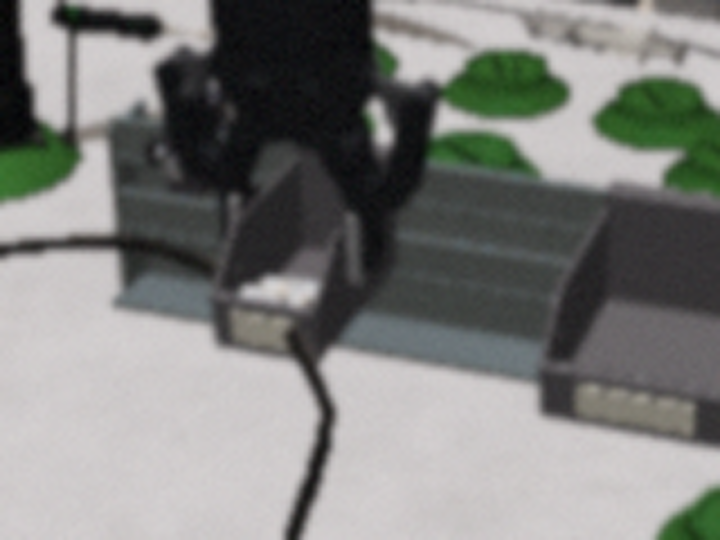

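The lip is seated: Fz went from −3 to +4 N, and it is aligned in both views. I'll release briefly so it hangs freely, check, then re-grip for the slide.

Request:
drive_tool(series=[[[-0.01,0,0],[0,0,0]],[[0,0,0],[0,0,0]]], newtons=30)

```text
time: 16.35
eef_pos: [0.5596, -0.1559, 0.0807]
tcp_rot: [0.707, 0.031, -0.706, 0.032]
contact_force: [-0.9, 0.7, -2.9]
opening: 0.619
```

Request:
drive_tool(series=[[[0,0,0],[0,0,0]],[[0,0,0],[0,0,0]],[[0,0,0],[0,0,0]],[[0,0,0],[0,0,0]]], grip=0.6)

```text
time: 16.75
eef_pos: [0.5623, -0.157, 0.0824]
tcp_rot: [0.709, 0.03, -0.704, 0.033]
contact_force: [0.2, -0.2, 0.5]
opening: 0.799
```

Run:
```python
from h import *
lipstate(.131,.0012,.1115)
W=cam('wrist','wrist17.png');S=cam('scene')
cv2.imwrite('pics/zs17.png',cv2.resize(S['img'][120:240,220:380,::-1],None,fx=4.5,fy=4.5,interpolation=cv2.INTER_CUBIC))
```

```text
t 16.75 p [ 0.5623 -0.157   0.0824] lip along 0.1326 x 0.0045 z 0.1138 yaw 5.05679762340138 xdown [ 0.0077 -0.0037 -1.    ] F [ 0.1551 -0.1894  0.4823] tq [-0.0873 -0.0098 -0.0109] op 0.7986173323085843
units [ 0.0457 -0.0327  0.0658]
turn [ 0.     -0.4198 -0.2502] yawturn x 0.02679762340137959
```

View pics/wrist17.png

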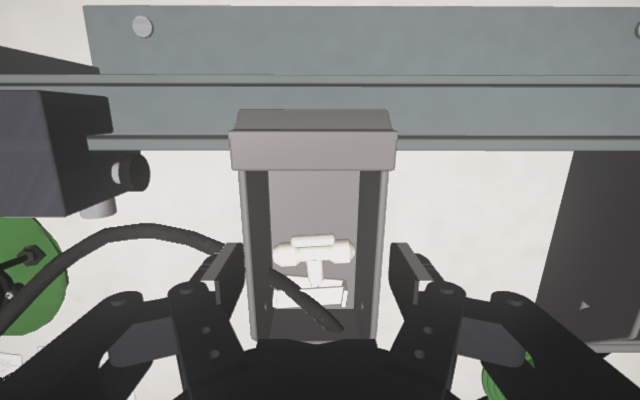

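View pics/zs17.png

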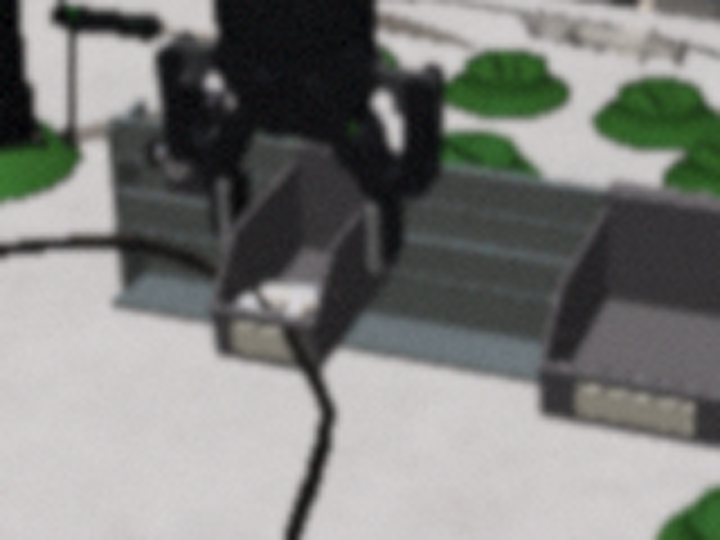

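It hangs freely and level, hooked over the rail, with its left edge about 32 mm from the pad. Re-gripping with 40 N to slide.

Request:
drive_tool(series=[[[0.04,0,0.06],[0,-0.4,-0.2]],[[0,0,0],[0,0,0]],[[0,0,0],[0,0,0]],[[0,0,0],[0,0,0]],[[0,0,0],[0,0,0]]], grip=-0.3, newtons=40)

```text
time: 17.35
eef_pos: [0.5592, -0.1566, 0.0808]
tcp_rot: [0.707, 0.031, -0.706, 0.03]
contact_force: [-0.3, 0.5, 1.3]
opening: 0.625
```

Run:
```python
from h import *
lipstate(.131,.0012,.1115)
W=cam('wrist','wrist18.png')
```

```text
t 17.35 p [ 0.5592 -0.1566  0.0808] lip along 0.1322 x 0.0017 z 0.1118 yaw 4.93527969254427 xdown [ 0.0002  0.0012 -1.    ] F [-0.3261  0.4891  1.2779] tq [ 0.1346  0.011  -0.1512] op 0.6247008141076793
units [ 0.0054 -0.0244  0.0098]
turn [-0.     -0.0162  0.0702] yawturn x -0.0947203074557299
```

View pics/wrist18.png

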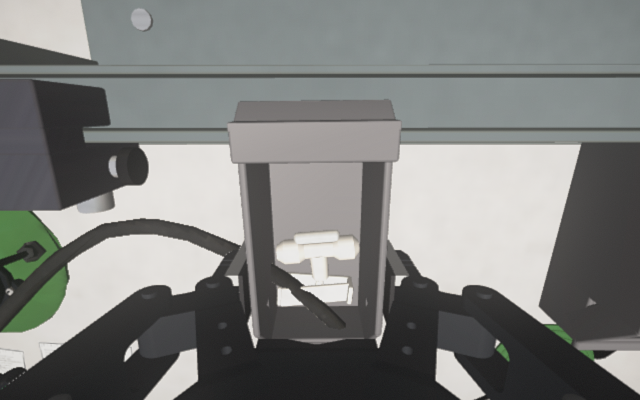

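Request:
drive_tool(series=[[[0,-0.06,0],[0,0,0]],[[0,-0.1,0],[0,0,0]],[[0,-0.1,0],[0,0,0]]])

```text
time: 17.7
eef_pos: [0.5584, -0.1472, 0.0808]
tcp_rot: [0.707, 0.027, -0.706, 0.032]
contact_force: [-0.2, -5.6, -0.0]
opening: 0.628
```

Run:
```python
from h import *
lipstate(.099,.0017,.1118)
```

```text
t 17.70 p [ 0.5584 -0.1472  0.0808] lip along 0.1227 x 0.0017 z 0.1119 yaw 4.794983932854734 xdown [ 0.0022 -0.0062 -1.    ] F [-0.1605 -5.6247 -0.0055] tq [-0.7073  0.0279 -0.452 ] op 0.6276725920924647
units [-0.0013 -0.475   0.0018]
turn [ 0.     -0.0986 -0.3624] yawturn x -0.23501606714526613
```

Request:
drive_tool(series=[[[-0.01,0,0],[-0.2,0,-0.3]],[[0,0,0],[0,0,0]]])

```text
time: 17.9
eef_pos: [0.5584, -0.1466, 0.0808]
tcp_rot: [0.707, 0.031, -0.706, 0.031]
contact_force: [0.9, -4.2, 0.4]
opening: 0.623
```

Request:
drive_tool(series=[[[0,-0.06,0],[0,0,-0.1]],[[0,-0.08,0],[0,0,0]],[[0,-0.08,0],[0,0,0]]])

```text
time: 18.2
eef_pos: [0.5576, -0.1376, 0.0808]
tcp_rot: [0.707, 0.029, -0.706, 0.031]
contact_force: [0.1, -5.0, -2.1]
opening: 0.627
```

Run:
```python
from h import *
lipstate(.099,.0017,.1118)
W=cam('wrist','wrist19.png')
```

```text
t 18.20 p [ 0.5576 -0.1376  0.0808] lip along 0.1131 x 0.0017 z 0.1119 yaw 4.922452909740656 xdown [ 0.0026 -0.0025 -1.    ] F [ 0.1087 -4.9974 -2.1183] tq [-0.8048  0.0367 -0.4585] op 0.6268972425577198
units [ 0.0017 -0.2822 -0.0002]
turn [ 0.     -0.1349 -0.1533] yawturn x -0.10754709025934428
```

View pics/wrist19.png

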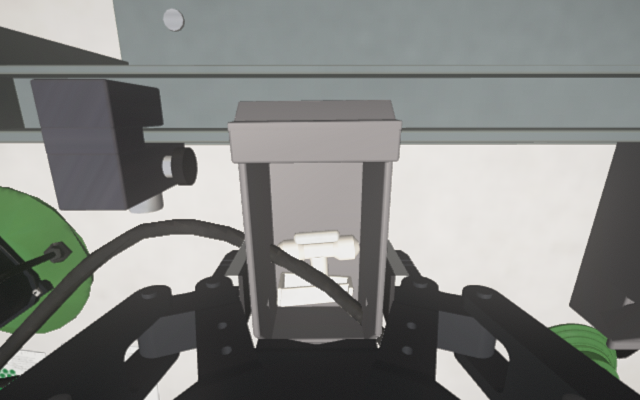

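Request:
drive_tool(series=[[[-0.005,-0.06,0],[0,0,-0.2]],[[0,-0.06,0],[0,0,0]],[[0,-0.04,0],[0,0,0]]])

```text
time: 18.55
eef_pos: [0.5569, -0.1296, 0.0808]
tcp_rot: [0.707, 0.03, -0.706, 0.03]
contact_force: [1.3, -5.1, -1.9]
opening: 0.627
```

Run:
```python
from h import *
lipstate(.099,.0017,.1118)
W=cam('wrist')
cv2.imwrite('pics/zw20.png',cv2.resize(W['img'][70:230,20:300,::-1],None,fx=2.8,fy=2.8,interpolation=cv2.INTER_CUBIC))
```

```text
t 18.55 p [ 0.5569 -0.1296  0.0808] lip along 0.1051 x 0.0017 z 0.1119 yaw 4.903583603016784 xdown [ 0.0026  0.0004 -1.    ] F [ 1.2923 -5.1458 -1.9037] tq [-0.8317  0.0746 -0.4696] op 0.627341233457735
units [ 0.0028 -0.1225 -0.0004]
turn [-0.     -0.1481  0.0075] yawturn x -0.12641639698321594
```

View pics/zw20.png

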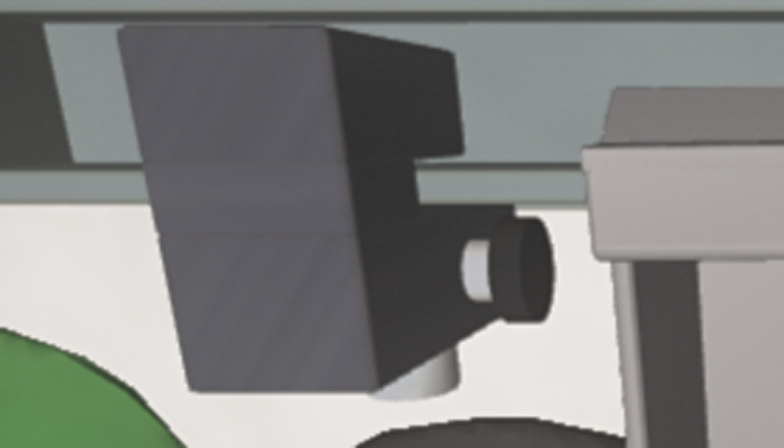

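Request:
drive_tool(series=[[[0,-0.06,0],[0,0,0]],[[0,-0.04,0],[0,0,0]]])

```text
time: 18.8
eef_pos: [0.5564, -0.1244, 0.0808]
tcp_rot: [0.707, 0.03, -0.706, 0.03]
contact_force: [0.5, -4.7, -1.8]
opening: 0.623
```

Request:
drive_tool(series=[[[0,-0.04,0],[0,0,0]]])

```text
time: 18.9
eef_pos: [0.5563, -0.1223, 0.0808]
tcp_rot: [0.707, 0.03, -0.706, 0.03]
contact_force: [0.8, -4.8, -1.1]
opening: 0.626
```

Request:
drive_tool(series=[[[0,-0.03,0],[0,0,0]]])

```text
time: 19.0
eef_pos: [0.5561, -0.1206, 0.0808]
tcp_rot: [0.707, 0.03, -0.706, 0.03]
contact_force: [1.6, -4.5, -2.0]
opening: 0.631
```

Run:
```python
from h import *
lipstate(.099,.0017,.1118)
W=cam('wrist')
cv2.imwrite('pics/zw21.png',cv2.resize(W['img'][70:230,20:300,::-1],None,fx=2.8,fy=2.8,interpolation=cv2.INTER_CUBIC))
```

```text
t 19.00 p [ 0.5561 -0.1206  0.0808] lip along 0.0961 x 0.0017 z 0.1119 yaw 4.904335970917089 xdown [ 0.0026  0.0001 -1.    ] F [ 1.5531 -4.4912 -1.967 ] tq [-0.7664 -0.0459 -0.4278] op 0.6306538738932697
units [ 0.0024  0.0579 -0.0008]
turn [-0.     -0.1472 -0.0059] yawturn x -0.12566402908291163
```

View pics/zw21.png

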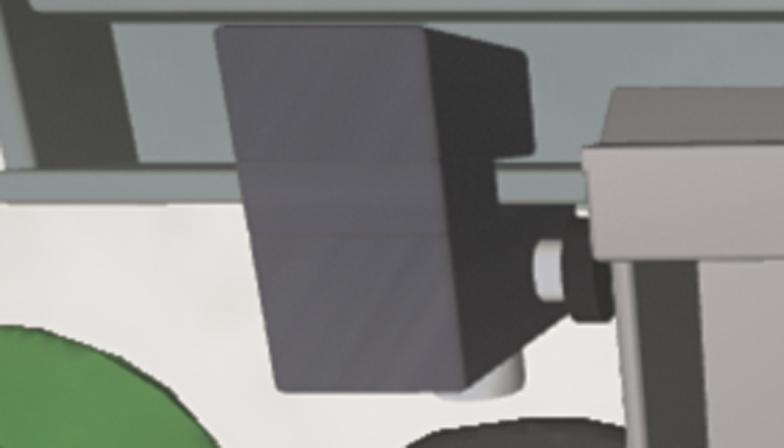

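The pad (zoomed x≈613) is nearly at the bin wall (~618). The drag baseline is about 4.7 N. I'll approach in small steps.

Request:
drive_tool(series=[[[0,-0.03,0],[0,0,0]]])

```text
time: 19.15
eef_pos: [0.556, -0.1189, 0.0808]
tcp_rot: [0.707, 0.03, -0.706, 0.03]
contact_force: [1.0, -4.2, -2.0]
opening: 0.631
```

Request:
drive_tool(series=[[[0,-0.03,0],[0,0,0]]])

```text
time: 19.25
eef_pos: [0.5559, -0.1186, 0.0808]
tcp_rot: [0.707, 0.029, -0.705, 0.031]
contact_force: [0.4, -13.1, -4.1]
opening: 0.624
```

Request:
drive_tool(series=[[[0,-0.02,0],[0,0,0]]])

```text
time: 19.35
eef_pos: [0.556, -0.1187, 0.0809]
tcp_rot: [0.708, 0.028, -0.705, 0.032]
contact_force: [0.9, -9.2, -2.5]
opening: 0.623
```

Contact: |Fy| rose to 13 N, of which about 4.5 N is drag. I'll hold that press for half a second.

Request:
drive_tool(series=[[[0,-0.03,0],[0,0,0]],[[0,-0.03,0],[0,0,0]],[[0,-0.03,0],[0,0,0]]])

```text
time: 19.65
eef_pos: [0.5559, -0.1187, 0.081]
tcp_rot: [0.708, 0.025, -0.705, 0.035]
contact_force: [1.4, -9.6, -3.8]
opening: 0.622
```

Run:
```python
from h import *
lipstate(.099,.0017,.1118)
```

```text
t 19.65 p [ 0.5559 -0.1187  0.081 ] lip along 0.0939 x 0.0016 z 0.1123 yaw 4.80712254786971 xdown [ 0.0054 -0.0135 -0.9999] F [ 1.3978 -9.6237 -3.8287] tq [-1.3605 -0.0468 -0.5889] op 0.6224078632893447
units [ 0.0115  0.1018 -0.0018]
turn [-0.     -0.2436 -0.7964] yawturn x -0.2228774521302901
```

Request:
drive_tool(series=[[[0,-0.03,0],[-0.2,-0.2,-0.4]],[[0,-0.035,0],[0,0,-0.4]]])

```text
time: 19.85
eef_pos: [0.5559, -0.1187, 0.081]
tcp_rot: [0.707, 0.029, -0.706, 0.033]
contact_force: [0.8, -9.5, -4.4]
opening: 0.626
```

Run:
```python
from h import *
lipstate(.099,.0017,.1118)
```

```text
t 19.85 p [ 0.5559 -0.1187  0.081 ] lip along 0.0939 x 0.0017 z 0.1121 yaw 4.979067837875675 xdown [ 0.0021 -0.006  -1.    ] F [ 0.8477 -9.485  -4.4221] tq [-1.6139 -0.0528 -0.6176] op 0.6255362167202394
units [0.0075 0.1011 0.    ]
turn [-0.     -0.0901 -0.3529] yawturn x -0.05093216212432505
```

Request:
drive_tool(series=[[[0.005,-0.045,0],[0,0,-0.3]],[[0,-0.045,0],[0,0,-0.3]]])

```text
time: 20.05
eef_pos: [0.5559, -0.1186, 0.0809]
tcp_rot: [0.707, 0.029, -0.705, 0.032]
contact_force: [1.0, -12.3, -4.8]
opening: 0.625
```

Request:
drive_tool(series=[[[0.005,-0.045,0],[0,0,-0.3]],[[0,-0.045,0],[0,0,-0.3]],[[0,-0.045,0],[0,0,-0.3]]])

```text
time: 20.35
eef_pos: [0.5559, -0.1185, 0.0808]
tcp_rot: [0.708, 0.03, -0.705, 0.03]
contact_force: [1.1, -11.9, -4.3]
opening: 0.63
```

Run:
```python
from h import *
lipstate(.099,.0017,.1118)
W=cam('wrist','wrist22.png')
```

```text
t 20.35 p [ 0.5559 -0.1185  0.0808] lip along 0.0940 x 0.0016 z 0.1120 yaw 4.860078797821345 xdown [ 0.0045 -0.0006 -1.    ] F [  1.077  -11.8976  -4.2833] tq [-1.7932 -0.0431 -0.592 ] op 0.6295686878871558
units [ 0.0051  0.0996 -0.0016]
turn [ 0.     -0.2529 -0.0586] yawturn x -0.16992120217865558
```

View pics/wrist22.png

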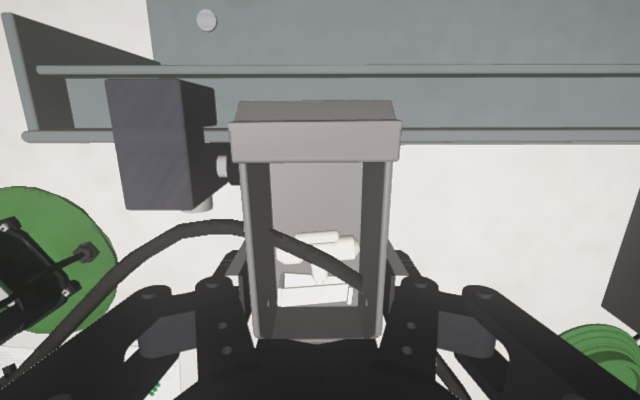

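Pressed with |Fy| ≈ 12 N total, so about 7–12 N on the stop, and held for over half a second. The bin wall is against the pad at (236,165). Now easing off and releasing.

Request:
drive_tool(series=[[[0,-0.015,0],[0,0,0]]])

```text
time: 20.5
eef_pos: [0.5559, -0.1186, 0.0807]
tcp_rot: [0.708, 0.029, -0.705, 0.03]
contact_force: [2.3, -3.1, -1.2]
opening: 0.626
```

Request:
drive_tool(series=[[[0,-0.01,0],[0,0,0]],[[0,0,0],[0,0,0]]])

```text
time: 20.7
eef_pos: [0.5559, -0.1186, 0.0807]
tcp_rot: [0.708, 0.029, -0.705, 0.03]
contact_force: [-0.0, -3.7, -1.9]
opening: 0.627
```

Run:
```python
from h import *
lipstate(.099,.0017,.1118)
```

```text
t 20.70 p [ 0.5559 -0.1186  0.0807] lip along 0.0941 x 0.0016 z 0.1120 yaw 4.806964196907813 xdown [ 0.005  -0.0017 -1.    ] F [-0.0094 -3.6542 -1.9381] tq [-0.4784  0.0304 -0.3151] op 0.6269517118768131
units [ 0.0043  0.0972 -0.0024]
turn [-0.     -0.2765 -0.1189] yawturn x -0.22303580309218685
```

Request:
drive_tool(series=[[[0,0,0],[0,0,0]],[[0,0,0],[0,0,0]]], newtons=20)

```text
time: 20.9
eef_pos: [0.5559, -0.1186, 0.0807]
tcp_rot: [0.708, 0.029, -0.705, 0.03]
contact_force: [1.4, -5.6, -2.2]
opening: 0.63
```

Request:
drive_tool(series=[[[0,0,0],[0,0,0]],[[0,0,0],[0,0,0]],[[0,0,0],[0,0,0]],[[0,0,0],[0,0,0]]], grip=0.75)

```text
time: 21.3
eef_pos: [0.5551, -0.1151, 0.0807]
tcp_rot: [0.707, 0.032, -0.706, 0.03]
contact_force: [0.6, 0.4, 0.0]
opening: 0.874
```

Run:
```python
from h import *
lipstate(.099,.0017,.1118)
W=cam('wrist','wrist23.png')
```

```text
t 21.30 p [ 0.5551 -0.1151  0.0807] lip along 0.0904 x 0.0012 z 0.1119 yaw 5.054835385786774 xdown [ 0.0019  0.0038 -1.    ] F [0.5795 0.3513 0.0287] tq [-0.0076 -0.0133  0.0253] op 0.8741287046541092
units [ 0.0005  0.171  -0.0104]
turn [ 0.     -0.1296  0.2057] yawturn x 0.02483538578677358
```

View pics/wrist23.png

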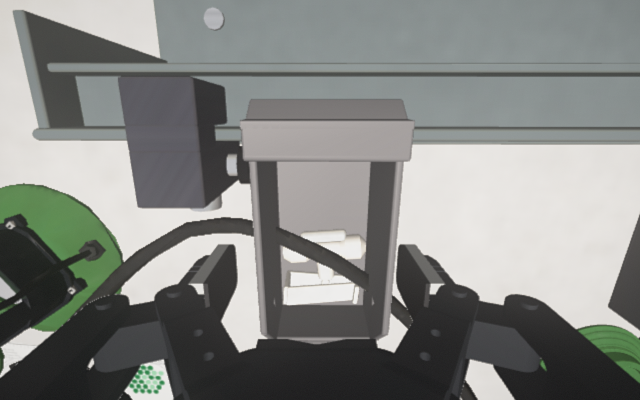

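Released with zero force. The right finger sits close to the bin wall, so I'll centre the tool (3.5 mm) and rise.

Request:
drive_tool(series=[[[0,0.07,0],[0,0,0]],[[0,0,0],[0,0,0]]])

```text
time: 21.55
eef_pos: [0.5555, -0.1183, 0.0808]
tcp_rot: [0.707, 0.033, -0.706, 0.03]
contact_force: [-0.5, 0.7, 0.9]
opening: 0.874
```

Request:
drive_tool(series=[[[-0.2,0,0],[0,0,0]],[[-0.3,0,0],[0,0,0]],[[-0.4,0,0],[0,0,0]],[[-0.6,0,0],[0,0,0]],[[-0.8,0,0.2],[0,0,0]]])

```text
time: 22.05
eef_pos: [0.5425, -0.1188, 0.1969]
tcp_rot: [-0.704, -0.035, 0.709, -0.028]
contact_force: [0.2, -0.3, 0.2]
opening: 0.876
```

Request:
drive_tool(series=[[[-0.4,0,0.8],[0,0,0]],[[-0.1,0,0.8],[0,0,0]],[[0,0,0],[0,0,0]],[[0,0,0],[0,0,0]]])

```text
time: 22.45
eef_pos: [0.4646, -0.1283, 0.2378]
tcp_rot: [0.711, 0.031, -0.702, 0.032]
contact_force: [0.1, -0.4, 0.4]
opening: 0.876
```

Run:
```python
from h import *
import pickle
lipstate(.099,.0017,.1118)
W=cam('wrist','wrist24.png');S=cam('scene');T=cam('top','top24.png');pickle.dump((S,T,W),open('f.pkl','wb'))
cv2.imwrite('pics/zs24.png',cv2.resize(S['img'][120:300,220:420,::-1],None,fx=3.9,fy=3.3,interpolation=cv2.INTER_CUBIC))
```

```text
t 22.45 p [ 0.4646 -0.1283  0.2378] lip along 0.0955 x -0.0905 z 0.2695 yaw 5.110650407425595 xdown [ 0.0127 -0.002  -0.9999] F [ 0.1294 -0.4166  0.412 ] tq [-0.0057  0.0025  0.0225] op 0.8760932171468521
units [ 3.1775  0.0637 -1.8037]
turn [ 0.     -0.7119 -0.1788] yawturn x 0.08065040742559493
```

View pics/wrist24.png

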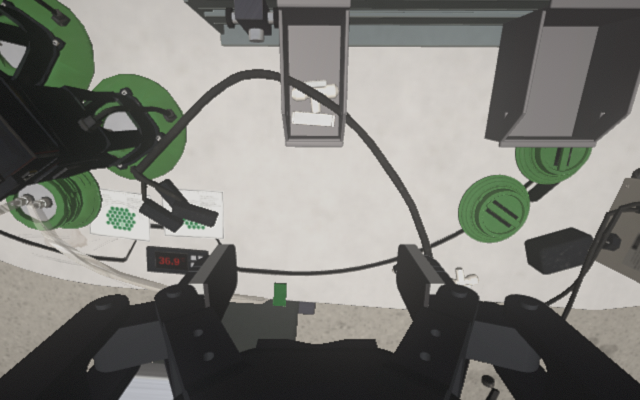

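View pics/zs24.png

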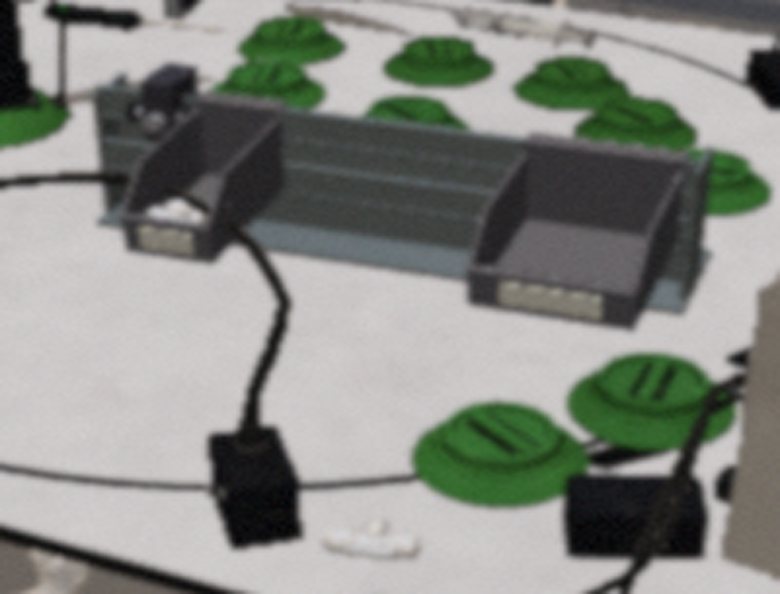

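The bin hangs parallel to the wide bin with both fittings inside, and the other objects look unmoved. I'll take a closer look at the pad contact from above.

Request:
drive_tool(series=[[[0,0,-0.5],[0,-0.7,0]],[[0,0,-0.6],[0,0,0]],[[0,0,0],[0,0,0]],[[0,0,0],[0,0,0]]])

```text
time: 23.0
eef_pos: [0.5229, -0.1221, 0.2328]
tcp_rot: [-0.703, -0.033, 0.71, -0.032]
contact_force: [-0.5, 1.5, -0.1]
opening: 0.879
```

Run:
```python
from h import *
import pickle
lipstate(.099,.0017,.1118)
W=cam('wrist','wrist25.png');pickle.dump(W,open('w25.pkl','wb'))
cv2.imwrite('pics/zw25.png',cv2.resize(W['img'][0:150,190:400,::-1],None,fx=3.8,fy=3.8,interpolation=cv2.INTER_CUBIC))
T0=pickle.load(open('c0.pkl','rb'));S=cam('scene')
d=cv2.absdiff(T0['scene']['img'],S['img']).max(2)
for n,(x0,y0,x1,y1) in dict(wide=(338,160,402,218),brick=(270,248,300,290),cap=(325,238,372,275),cap2=(365,225,408,258),valve=(300,274,330,294)).items(): print(n,'changed px',int((d[y0:y1,x0:x1]>45).sum()),'of',(y1-y0)*(x1-x0))
```

```text
t 23.00 p [ 0.5229 -0.1221  0.2328] lip along 0.0944 x -0.0312 z 0.2632 yaw 5.261292564623332 xdown [-0.0091  0.0011 -1.    ] F [-0.4785  1.5338 -0.0642] tq [-0.0096 -0.0397  0.0411] op 0.8791046666779658
units [ 3.0222  0.1009 -0.6849]
turn [-0.      0.5157  0.1129] yawturn x 0.23129256462333192
wide changed px 0 of 3712
brick changed px 60 of 1260
cap changed px 0 of 1739
cap2 changed px 0 of 1419
valve changed px 0 of 600
```

View pics/zw25.png

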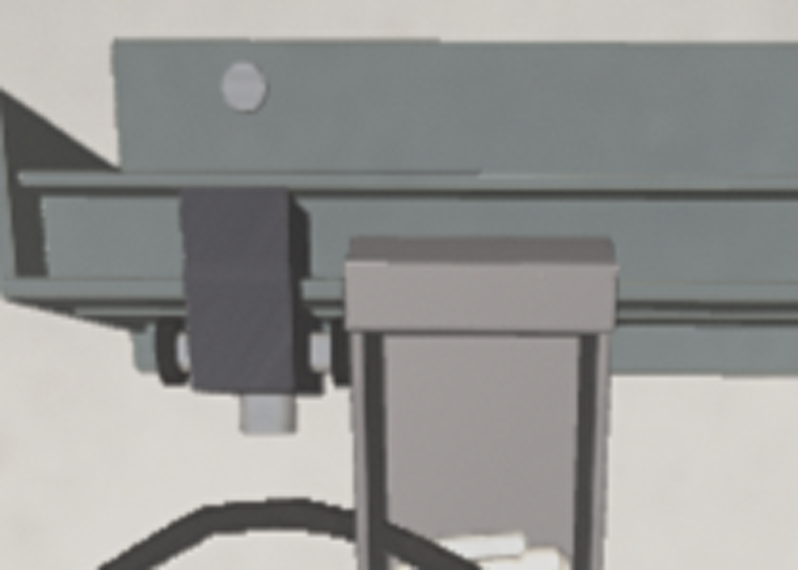

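Run:
```python
from h import *
import pickle
W=pickle.load(open('w25.pkl','rb'));g=W['img'].mean(2).astype(int)
for r in(88,91,94,97,99,101,104): print(r,g[r,270:290].tolist())
```

```text
88 [57, 94, 150, 153, 151, 152, 139, 68, 54, 55, 55, 70, 111, 145, 141, 101, 65, 62, 63, 63]
91 [58, 102, 168, 170, 169, 171, 155, 72, 54, 56, 56, 68, 109, 147, 145, 107, 66, 63, 63, 64]
94 [60, 102, 168, 171, 170, 170, 155, 72, 55, 56, 56, 68, 107, 147, 146, 111, 67, 62, 63, 63]
97 [56, 65, 95, 119, 121, 128, 127, 74, 55, 56, 58, 62, 97, 146, 146, 112, 64, 63, 64, 64]
99 [57, 57, 56, 55, 83, 151, 194, 125, 60, 53, 54, 60, 96, 143, 146, 116, 65, 62, 64, 62]
101 [56, 58, 56, 56, 83, 153, 210, 192, 112, 101, 102, 100, 110, 141, 143, 119, 68, 64, 64, 64]
104 [156, 155, 155, 156, 169, 205, 211, 210, 209, 211, 210, 195, 136, 138, 142, 116, 67, 63, 64, 65]
```

The dark pad (~55) runs straight into the bin wall (~145), with no bright background (~205) between them, so they are in contact. The robot is clear of everything. Handing in.

```bash
python3 -c "
from plant import ctrl
print(ctrl.sign_off())"
```

```text
the job is handed in; nothing more can be done
None
```

The narrow bin is hanging by its rear lip on the top rail, touching the stop's rubber pad, with both fittings inside. I handed the job in at about 23 s with the gripper clear of everything.

- **Hang and slide:** I hung it about 35 mm short of the final spot and let go briefly to confirm it hung freely. Then I re-gripped it and slid it to the stop.
- **Press:** The wrist read 9.5 to 12 N for about a second, with a highest reading of 13 N. Drag while sliding was about 4.5 N, so I estimate roughly 5 to 12 N on the pad, about 7 to 12 N in the last half second. I could not measure the force on the pad separately.
- **Last checks:** The bin hangs level by eye, parallel to the wide bin, and the wrist picture shows no gap between the pad and the bin wall. The wide bin, both caps and the loose valve showed no changed pixels. The brick region changed by 60 pixels, which I put down to the narrow bin no longer being behind it.

**What went wrong:** On the first approach the bin pitched about 12° nose-down in a 50 N grip, for a reason I did not find. I set it back on the surface, levelled it, re-gripped at 100 N and moved more slowly. The valve slid forward inside the bin and stayed in it. The black cable visible over the bin gave no contact force.

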